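# Park the dismantled camera's parts in their holders

### The job

The camera on this repair bench has been taken apart for cleaning: park its four parts in the holders made for them. Stand the large and the small lens group upright in the round recess that matches each one's size, seat the viewfinder block flat in the rectangular recess, and slide the film plate, tab trailing, flat under the keeper's bar until it is fully home against the stop. Set the parts down gently rather than dropping them, do not knock over or push aside the open glass jar, and let go of everything.

Things in the scene. Friction and masses are not known exactly. Their poses are not given: they have to be found in the camera images.
- big_lens: The larger lens group, an upright black cylinder 52 mm in diameter and 44 mm tall with an aluminium band near its foot and a glass element on top. Stands loose on the bench at the start. Origin: centre of its underside; z up along its axis. About 0.14 to 0.24 kg.
- small_lens: The smaller lens group, an upright black cylinder 36 mm in diameter and 38 mm tall with an aluminium band near its foot and a glass element on top. Stands loose on the bench at the start. Origin: centre of its underside; z up along its axis. About 0.06 to 0.11 kg.
- finder: Viewfinder block, a black rectangular housing 56 (x) x 34 (y) x 36 mm tall with a small aluminium plate and window on top. Stands loose on the bench, long side (x) turned up to 1.2 rad from world x. Origin: centre of its underside; z up. Either way round is right. About 0.06 kg.
- film_plate: Film pressure plate: a flat steel plate 80 (x) x 44 (y) x 5 mm thick lying on the bench, with an upright black grip tab on its rear half: 30 (x) x 14 (y) mm, its centre at x = -25 mm, rising to 39 mm above the plate's underside. Origin: centre of the plate's underside; x points to the bare leading end away from the tab, z up. x turned up to 1.2 rad from world x. About 0.08 kg.
- big_nest: Larger round nest: fixed brown wooden block 100 x 100 x 12 mm with a round, 64 mm wide recess in the middle of its top, 6 mm deep, lined with dark rubber; made for the 52 mm lens group. Origin: centre of the underside on the bench; the recess floor is 6 mm and the rim 12 mm above it; x and y along the block's sides, z up. Turned at most 0.4 rad from the world axes.
- small_nest: Smaller round nest: fixed brown wooden block 100 x 100 x 12 mm with a round, 48 mm wide recess in the middle of its top, 6 mm deep, lined with dark rubber; made for the 36 mm lens group. Origin: centre of the underside on the bench; the recess floor is 6 mm and the rim 12 mm above it; x and y along the block's sides, z up. Turned at most 0.4 rad from the world axes.
- finder_nest: Rectangular nest: fixed brown wooden block 100 x 100 x 12 mm with a rectangular, 68 (x) x 46 (y) mm recess in the middle of its top, 6 mm deep, lined with dark rubber; made for the viewfinder block. Origin: centre of the underside on the bench; the recess floor is 6 mm and the rim 12 mm above it; x and y along the block's sides, z up. Turned at most 0.4 rad from the world axes.
- keeper: Fixed aluminium keeper: bed 130 (x) x 80 (y) x 6 mm, open in front, with a low bar across its far end at x = 23 to 47 mm, underside 17 and top 31 mm above the bench, over a slot 54 mm wide; stop face at x = 55 mm. Origin: centre of underside; x = direction of insertion, within 0.4 rad of world x; z up. Plate home: its origin at x = 15, y = 0, z = 6 mm here, tab still in front of the bar.
- jar_open: Open glass jar, 60 mm in diameter and 70 mm tall, standing loose near the middle of the row of holders. Not to be knocked over or pushed aside. Origin: centre of its underside; z up.
There are look-alikes about, which are no part of the job. Leave any yellow look-alike of the finder alone.

How it is judged:
By the outcome, as a careful person would: the job done as asked, in the order asked, and still so for the second after the job is handed in, with the robot touching nothing.
It also fails if it takes over 120 s, if anything falls off the work surface, if the arm or the gripper's body presses on something with over 40 N, if the wrist force passes 120 N, or if a joint passes its speed limit or range.

### The arm

A 6-joint arm with a two-finger parallel gripper is mounted at the origin on the work surface. World frame = base frame: x ahead of the robot, y to its left, z up, the work surface at z = 0. Lengths are in mm, angles in rad, forces in N, time in s.
With the tool pointing down it reaches from about 350 to 975 mm from the base axis. Payload 7.1 kg.
Tool frame: the origin (TCP) lies at the very end of the fingers, on their centre line; the grasp point (between the pads) lies 19 mm behind it; y points along the fingers, z is the direction in which the jaws open and shut, and the axes are right-handed (so a half turn about y gives the same grasp; the last joint's range is limited). The gripper opens to 88 mm and grips with 3 to 60 N. Pads are 20 mm wide; open, the fingers measure 115 mm over their backs; the gripper's body (75 mm by 178 mm) begins 61 mm behind the grasp point.
Start: joints at [1.108, 0.423, 1.63, -0, 1.089, -0.019], TCP at [268.326, 564.452, 222.675] pointing down, gripper open.
Joint ranges: [-3, 3], [-0.9, 2.11], [0.09, 2.58], [-1.31, 4.45], [0.11, 2.69], [-2.54, 2.54]. Speed limits (rad/s): [2.39, 2.39, 3.01, 3.14, 3.14, 3.14].

### API

Orientations are given as a rotation vector (axis times angle).
In Python, from workcell import ctrl gives the robot as it stands.
- The arm moves only by the shell command python3 -m jog 'ROWS'. ROWS is JSON, a list of rows, each a list of 3 entries, a list of its own where there are three numbers: the opening, from 0 (shut) to 1 (fully open), then the shift along the tool's x, y, z in cm, then the turn, a rotation vector about the tool's x, y, z in rad. In form: [[claw, [dx, dy, dz], [wx, wy, wz]], ...]. A call has 1 to 8 rows; each row is the pose to reach, as a shift and turn from the pose commanded when the call began, along the tool's axes at that moment; what a row does not reach only later rows make up. A row lasts 1/10 s, in which the tool goes at most 50 mm and 8.59 degrees, less where a joint would pass 70% of its speed; a pose out of reach is approached as far as the arm can. A call with a gripper value outside its range is refused whole. The fingers move at their own pace and stop on an object; the grip force is fixed at half the most. Time passes only in rows, so rows that repeat a pose let the fingers close. It gives the time, the measured TCP pose, the force and the opening at its end, in the units of the state.
- ctrl.get_obs(): the state, without advancing time (a new reading comes with each control period).
- ctrl.get_image(name): name is "scene" or "side" or "wrist"; returns a dict with "color" (480x640x3 uint8, red, green, blue), "z_map" (480x640 float32, mm along the optical axis (not along the pixel's ray), 0 where there is no reading), "fx", "fy", "cx", "cy" (pixels), "pose" (4x4, takes a point from camera to world coordinates). Camera axes: x right, y down, z forward; pixel columns grow to the right and rows downward; lengths in mm; the calibration is good to about 2 mm. A picture is of the moment at which its call begins.
- ctrl.close_job(): hands the job in, once; it reports no verdict.
The state is a dict: "t": time; "qpos": joint angles; "qvel": joint speeds; "joint_torque": joint torques, N m; "ee_pos": TCP position; "orientation": TCP orientation; "ft_force": force on the tool from outside, world axes, zero at the start; "moment": the same for the moment, N m; "width": finger opening in mm.
Only numpy, scipy, OpenCV 4.12 (cv2) and the standard library are available. Lean on these libraries where they do the work, as an engineer would, in place of code of your own. Each camera call takes 0.05 s, during which the arm holds its last target.

## Working session

There is one attempt and no reset: what is moved stays moved. The work goes in short steps, Python scripts to look and compute and a shell command to move; the robot and the scene stay as the last step left them, time stands still between calls to the robot, and variables do not carry over. Pictures are saved under pics/ and viewed, and the job is handed in when it is done.

```bash
ls; mkdir -p pics
python3 - <<'E'
from workcell import ctrl
import cv2
o=ctrl.get_obs(); print(o)
for n in ["scene","side","wrist"]:
    d=ctrl.get_image(n); cv2.imwrite(f"pics/{n}0.png",d["color"][:,:,::-1]); print(n,d["fx"],d["cx"],d["cy"],d["pose"].round(3).tolist())
E
```

```text
pics
{'t': 0.0, 'qpos': array([ 1.10801586e+00,  4.23827899e-01,  1.63065115e+00, -4.52709552e-05,
        1.08860764e+00, -1.89860519e-02]), 'qvel': array([ 6.37254475e-04,  1.95833787e-04,  1.22705660e-04,  1.53432111e-03,
       -2.82208812e-05, -4.92876157e-04]), 'joint_torque': array([-4.02319085e-03, -5.44641852e+01, -2.73655897e+01,  6.40942482e-02,
        2.29483692e-02, -8.74403918e-05]), 'ee_pos': array([268.09594958, 563.98392727, 221.92504076]), 'orientation': array([-1.54410033,  0.34834156, -0.34783939]), 'ft_force': array([ 0.43357463, -0.40069634, -0.77096627]), 'moment': array([-0.00353098, -0.00056656, -0.04621161]), 'width': 87.77084845858823}
scene 500.8373167813304 321.4905187359404 232.8962805947742 [[0.214, 0.669, -0.712, 1330.37], [0.977, -0.137, 0.165, -186.23], [0.013, -0.731, -0.683, 858.801], [0.0, 0.0, 0.0, 1.0]]
side 612.8310919668623 322.0964664731934 243.64210759735067 [[0.736, -0.395, 0.549, -220.033], [-0.676, -0.436, 0.594, -735.952], [0.005, -0.809, -0.588, 763.484], [0.0, 0.0, 0.0, 1.0]]
wrist 363.2212316698669 317.56120472365865 240.58637387908266 [[0.43, 0.867, 0.252, 198.401], [0.903, -0.413, -0.122, 597.259], [-0.001, 0.28, -0.96, 385.053], [0.0, 0.0, 0.0, 1.0]]
```

View pics/scene0.png

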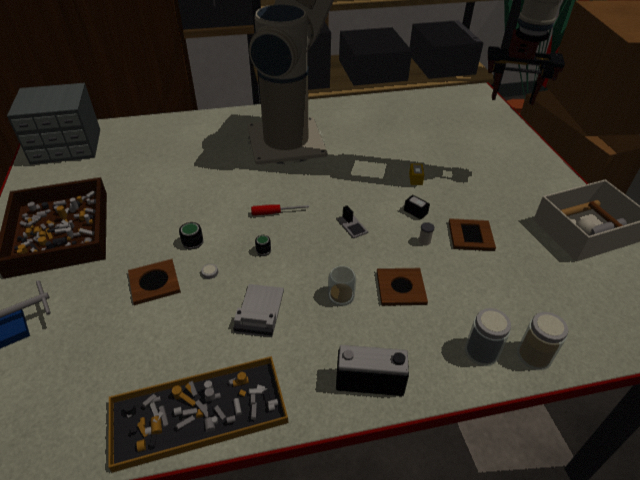

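View pics/side0.png

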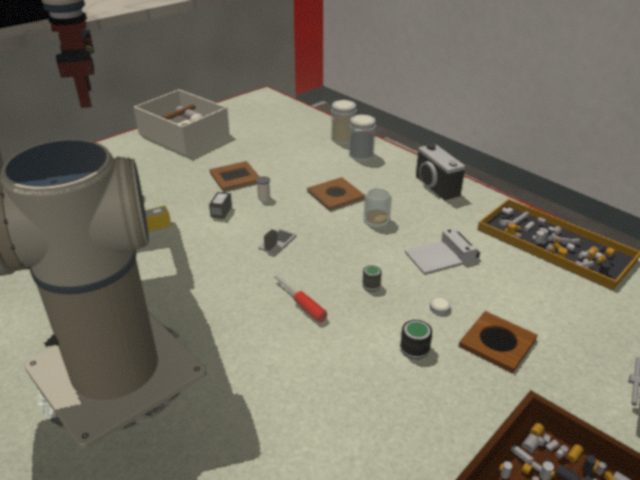

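View pics/wrist0.png

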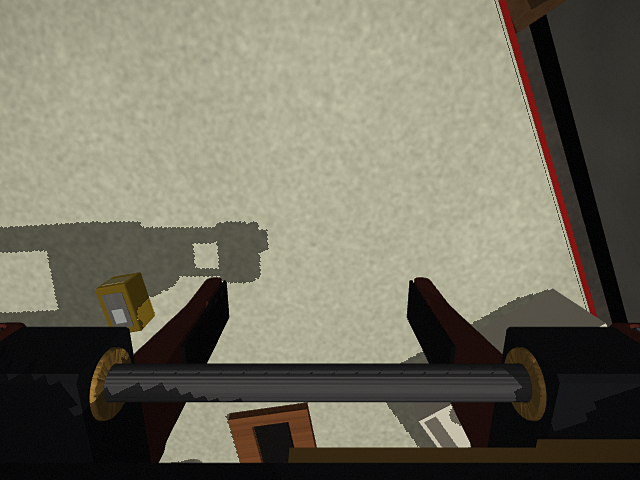

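```bash
cat > h.py <<'E'
from workcell import ctrl
import numpy as np, cv2
from scipy.spatial.transform import Rotation as R
def grab(n):
    d=ctrl.get_image(n); return d
def pts(d):
    z=d["z_map"]; v,u=np.mgrid[0:480,0:640]
    P=np.stack([(u-d["cx"])/d["fx"]*z,(v-d["cy"])/d["fy"]*z,z],-1)
    W=P@d["pose"][:3,:3].T+d["pose"][:3,3]; W[z<=0]=np.nan
    return W
def px(d,u,v,z):  # pixel to world at height z
    r=d["pose"][:3,:3]@np.array([(u-d["cx"])/d["fx"],(v-d["cy"])/d["fy"],1]); o=d["pose"][:3,3]
    return (o+r*(z-o[2])/r[2])
def proj(d,p):
    T=np.linalg.inv(d["pose"]); q=T[:3,:3]@np.array(p,float)+T[:3,3]
    return q[0]/q[2]*d["fx"]+d["cx"], q[1]/q[2]*d["fy"]+d["cy"]
def ortho(d,x0,x1,y0,y1,z,s):
    # top-down rectified picture of plane z, s px/mm; row= x increasing down, col = y increasing right
    H=int((x1-x0)*s);Wd=int((y1-y0)*s)
    xs=x0+(np.arange(H)+.5)/s; ys=y0+(np.arange(Wd)+.5)/s
    X,Y=np.meshgrid(xs,ys,indexing="ij")
    P=np.stack([X,Y,np.full_like(X,z)],-1)
    T=np.linalg.inv(d["pose"]); q=P@T[:3,:3].T+T[:3,3]
    mu=(q[...,0]/q[...,2]*d["fx"]+d["cx"]).astype(np.float32); mv=(q[...,1]/q[...,2]*d["fy"]+d["cy"]).astype(np.float32)
    return cv2.remap(d["color"],mu,mv,cv2.INTER_CUBIC)[:,:,::-1]
def save(n,im): cv2.imwrite("pics/"+n+".png",im)
E
python3 - <<'E'
from h import *
for n in ["scene","side"]:
    d=grab(n); W=pts(d)
    if n=="scene":
        L=dict(big=(191,228),small=(263,239),plate=(357,228),finder=(416,203),fn=(471,234),sn=(402,286),jar=(341,285),keep=(259,308),bn=(153,281),can=(427,230),but=(208,271))
    else: L=dict(big=(417,328),small=(372,271),finder=(220,203),fn=(234,176),sn=(336,193),bn=(498,339))
    for k,(u,v) in L.items(): print(n,k,W[v,u].round(0))
    M=(W[...,2]>4)&(W[...,2]<100)&(W[...,0]>200)&(W[...,0]<900)&(abs(W[...,1])<600)
    q=np.nonzero(~np.isnan(W[...,2])&(abs(W[...,2])<15)&(W[...,0]>250)&(W[...,0]<600)&(abs(W[...,1])<300)); print(np.median(W[q][:,2]))
    im=np.zeros((480,640,3),np.uint8)
    c,l,st,ce=cv2.connectedComponentsWithStats(M.astype(np.uint8))
    for i in range(1,c):
        if st[i,4]<60 or st[i,4]>9000: continue
        p=W[l==i]; print(n,i,st[i,:4],st[i,4],p.min(0).round(),p.max(0).round())
E
```

```text
scene big [ 403. -292.   46.]
scene small [ 467. -128.   38.]
scene plate [441. 111.   6.]
scene finder [414. 274.  39.]
scene fn [523. 383.   9.]
scene sn [649. 159.   7.]
scene jar [668.  11.  67.]
scene keep [ 644. -162.    5.]
scene bn [ 520. -386.    6.]
scene can [530. 257.  52.]
scene but [ 523. -263.   15.]
1.1211203682290716
scene 12 [408 163  17  22] 294 [223. 305.   4.] [302. 353.  42.]
scene 164 [ 50 185  57  82] 2825 [ 200. -600.    4.] [ 433. -496.   60.]
scene 300 [533 193  59  70] 1634 [470. 567.   4.] [660. 600.  85.]
scene 319 [404 194  26  25] 421 [344. 250.   4.] [440. 322.  42.]
scene 456 [250 204  60  13] 355 [ 317. -145.    4.] [349.   9.  30.]
scene 458 [337 205  32  33] 434 [384.  71.   4.] [470. 136.  44.]
scene 654 [448 218  48  32] 1232 [450. 322.   4.] [584. 454.  19.]
scene 669 [179 221  25  28] 523 [ 332. -323.    4.] [ 435. -270.   50.]
scene 704 [419 222  16  24] 268 [489. 247.   4.] [532. 297.  56.]
scene 838 [255 235  17  20] 280 [ 451. -149.    4.] [ 489. -112.   45.]
scene 1138 [128 258  52  46] 1616 [ 462. -441.    4.] [ 580. -328.   17.]
scene 1
[... 1204 characters left out ...]
694 [146 205  26  27] 482 [243. 302.   4.] [309. 397.  42.]
side 881 [259 228  38  26] 530 [383.  67.   4.] [471. 146.  42.]
side 885 [405 228  77  46] 1792 [ 569. -223.    4.] [ 748. -102.   36.]
side 1074 [362 265  21  26] 433 [ 448. -152.    4.] [ 522. -111.   44.]
side 1116 [274 275  54  47] 596 [ 318. -147.    4.] [345.   6.  30.]
side 1234 [430 297  21  17] 290 [ 496. -281.    4.] [ 545. -243.   18.]
side 1285 [459 310  79  62] 2655 [ 462. -443.    4.] [ 578. -328.   17.]
side 1317 [400 320  33  39] 1045 [ 376. -324.    4.] [ 431. -272.   49.]
side 1390 [629 357  11  31] 177 [ 545. -600.   47.] [ 609. -576.   60.]
side 1440 [456 390 141  90] 7297 [ 222. -600.    6.] [ 430. -499.   59.]
```

```bash
cat >> h.py <<'E'
def crop(d,cx,cy,half,z,size=380):
    s=size/(2*half); im=ortho(d,cx-half,cx+half,cy-half,cy+half,z,s).copy()
    for k in range(int(np.ceil((cx-half)/20)*20),int(cx+half)+1,20):
        r=int((k-cx+half)*s); cv2.line(im,(0,r),(6 ,r),(0,0,255),1); cv2.putText(im,str(k),(8,r+4),0,.35,(0,0,255),1)
    for k in range(int(np.ceil((cy-half)/20)*20),int(cy+half)+1,20):
        c=int((k-cy+half)*s); cv2.line(im,(c,0),(c,6),(255,0,0),1); cv2.putText(im,str(k),(c-10,17),0,.35,(255,0,0),1)
    return im
E
python3 - <<'E'
from h import *
a=grab("scene"); b=grab("side")
def two(n,lst): 
    save(n,np.vstack([np.hstack([crop(d,*l,size=290) for d in (a,b)]) for l in lst]))
two("p1",[(405,-296,40,44),(465,-131,40,38)])
two("p2",[(404,270,50,36),(428,106,70,5)])
two("p3",[(521,-386,70,12),(646,156,70,12)])
two("p4",[(515,384,70,12),(650,-160,85,6)])
E
```

```text
(no output)
```

View pics/p1.png

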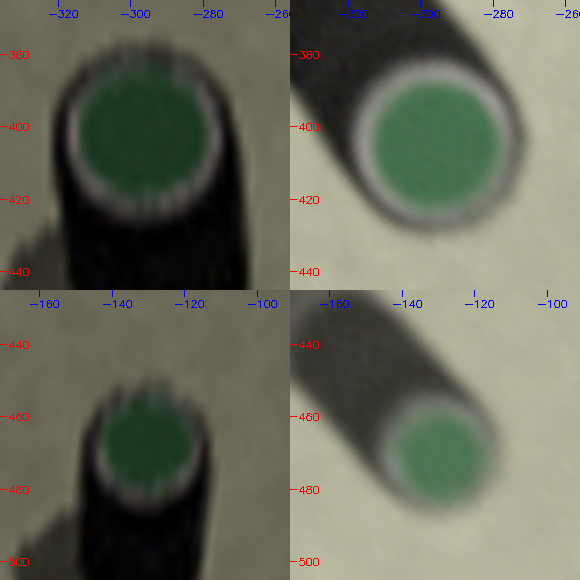

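View pics/p2.png

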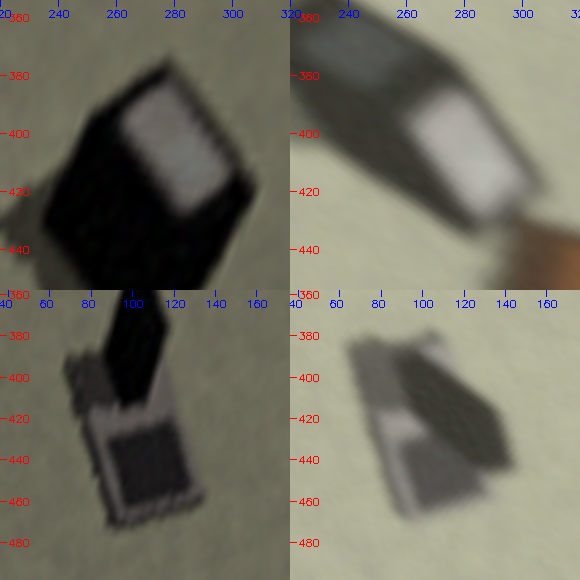

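View pics/p3.png

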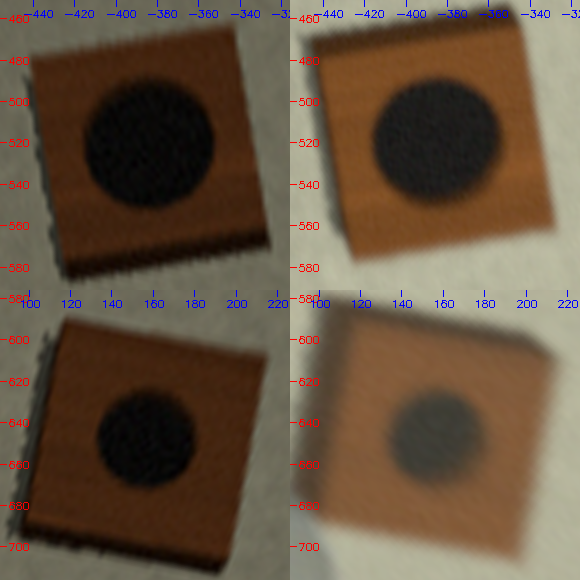

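View pics/p4.png

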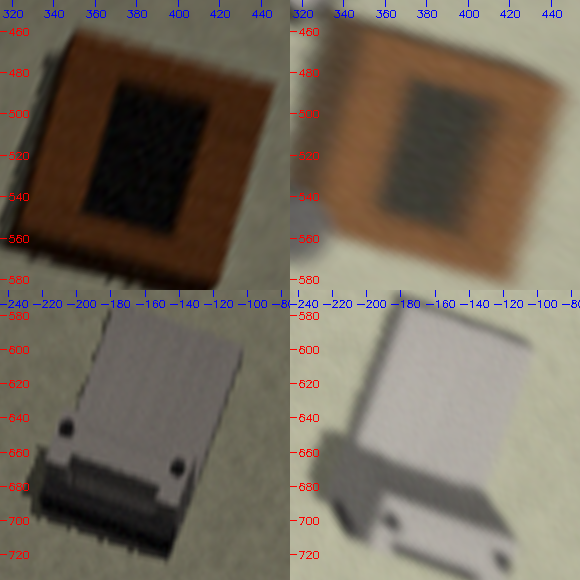

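```bash
cat >> h.py <<'E'
def go(x,y,z,yaw=None):
    """required shift (cm, tool axes) and turn for TCP at x,y,z with jaw axis at world angle yaw (mod pi, nearest)"""
    o=ctrl.get_obs(); Rm=R.from_rotvec(o["orientation"]).as_matrix()
    dp=Rm.T@(np.array([x,y,z])-o["ee_pos"])/10
    jz=Rm[:,2]; cur=np.arctan2(jz[1],jz[0])
    print("pos",o["ee_pos"].round(1),"jaw",round(cur,3),"fingers",Rm[:,1].round(3),"q",o["qpos"].round(2),"w",round(o["width"],1),"F",o["ft_force"].round(1),"t",round(o["t"],2))
    if yaw is None: yaw=cur
    print("shift",dp.round(2),end=" ")
    for yw in (yaw,yaw+np.pi,yaw-np.pi):
        dy=(yw-cur+2*np.pi)%(2*np.pi)
        if dy>np.pi: dy-=2*np.pi
        y3=np.array([0,0,-1.0]); # target frame fingers down
        z3=np.array([np.cos(yw),np.sin(yw),0]); x3=np.cross(y3,z3)
        T=np.stack([x3,y3,z3],1); print(" turn",R.from_matrix(Rm.T@T).as_rotvec().round(3),end="")
    print()
E
python3 - <<'E'
from h import *
go(480,150,230,-0.6)
E
```

```text
pos [268.3 564.4 222.5] jaw 1.127 fingers [-0. -0. -1.] q [ 1.11  0.42  1.63  0.    1.09 -0.02] w 88.0 F [-0.  -0.  -0.5] t 0.35
shift [ 36.91  -0.74 -28.33]  turn [0.    1.727 0.   ] turn [ 0.    -1.415 -0.   ] turn [ 0.    -1.415 -0.   ]
```

```bash
python3 -m jog '[[1,[37,-2,-28],[0,0.9,0]],[1,[37,-2,-28],[0,0.9,0]],[1,[37,-2,-28],[0,0.9,0]],[1,[37,-2,-28],[0,0.9,0]],[1,[37,-2,-28],[0,0.9,0]],[1,[37,-2,-28],[0,0.9,0]],[1,[37,-2,-28],[0,0.9,0]],[1,[37,-2,-28],[0,0.9,0]]]'
python3 - <<'E'
from h import *
go(430,-297,230,-0.63)
E
```

```text
t: 1.15
ee_pos: [453.2, 208.0, 240.3]
orientation: [-1.307, 1.04, -1.041]
ft_force: [0.3, 0.9, -0.8]
width: 87.9
pos [453.2 208.  240.3] jaw 0.227 fingers [ 0.001  0.    -1.   ] q [0.41 0.21 1.89 0.   1.04 0.18] w 87.9 F [ 0.3  0.9 -0.8] t 1.15
shift [ 48.68   1.01 -13.62]  turn [-0.001  0.857 -0.   ] turn [-0.000e+00 -2.285e+00  1.000e-03] turn [-0.000e+00 -2.285e+00  1.000e-03]
```

```bash
python3 -m jog '[[1,[48.7,1,-13.6],[0,0.86,0]],[1,[48.7,1,-13.6],[0,0.86,0]],[1,[48.7,1,-13.6],[0,0.86,0]],[1,[48.7,1,-13.6],[0,0.86,0]],[1,[48.7,1,-13.6],[0,0.86,0]],[1,[48.7,1,-13.6],[0,0.86,0]],[1,[48.7,1,-13.6],[0,0.86,0]],[1,[48.7,1,-13.6],[0,0.86,0]]]'
python3 - <<'E'
from h import *
go(403.5,-297,130,-0.63)
E
```

```text
t: 1.95
ee_pos: [434.0, -191.8, 232.3]
orientation: [-0.839, 1.658, -1.659]
ft_force: [0.6, 0.4, -0.5]
width: 87.8
pos [ 434.  -191.8  232.3] jaw -0.633 fingers [ 0.001 -0.    -1.   ] q [-0.44  0.19  1.94  0.    1.01  0.19] w 87.8 F [ 0.6  0.4 -0.5] t 1.95
shift [10.29 10.23  3.76]  turn [-0.001 -0.003 -0.   ] turn [ 0.000e+00  3.138e+00 -1.000e-03] turn [ 0.000e+00  3.138e+00 -1.000e-03]
```

```bash
python3 -m jog '[[1,[10.3,6,3.8],[0,0,0]],[1,[10.3,6,3.8],[0,0,0]],[1,[10.3,6,3.8],[0,0,0]],[1,[10.3,10.2,3.8],[0,0,0]],[1,[10.3,10.2,3.8],[0,0,0]],[1,[10.3,10.2,3.8],[0,0,0]]]'
python3 - <<'E'
from h import *
go(403.5,-297,12,-0.63)
d=grab("wrist"); save("w1",d["color"][:,:,::-1]); save("w1c",crop(d,403,-297,50,44,400))
E
```

```text
t: 2.55
ee_pos: [403.7, -294.7, 129.9]
orientation: [-0.841, 1.661, -1.657]
ft_force: [-0.0, -0.9, 0.6]
width: 87.5
pos [ 403.7 -294.7  129.9] jaw -0.633 fingers [-0.002  0.001 -1.   ] q [-0.65  0.38  1.97  0.    0.8  -0.02] w 87.5 F [-0.  -0.9  0.6] t 2.55
shift [ 0.2  11.79  0.15]  turn [ 0.002 -0.003 -0.   ] turn [0.    3.139 0.004] turn [0.    3.139 0.004]
```

View pics/w1.png

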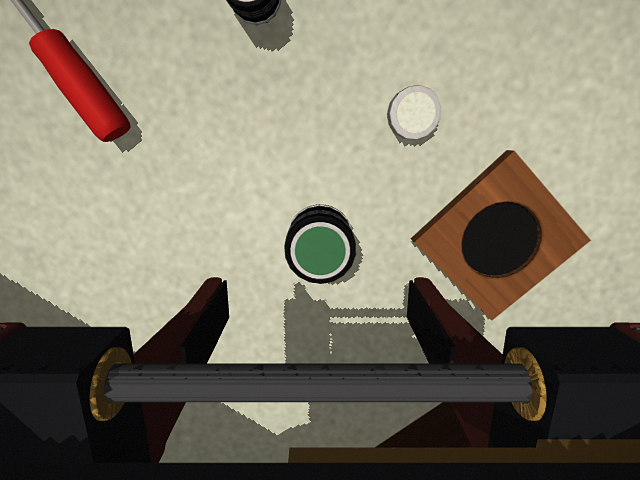

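View pics/w1c.png

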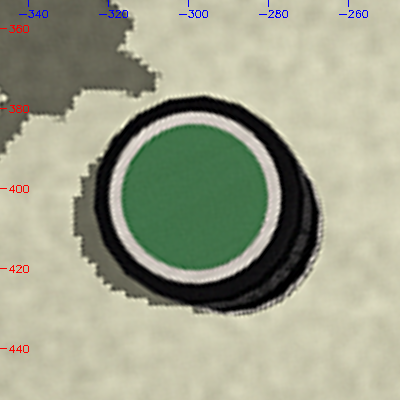

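```bash
python3 -m jog '[[1,[0.2,4,0],[0,0,0]],[1,[0.2,7,0],[0,0,0]],[1,[0.2,7,0],[0,0,0]]]'
python3 - <<'E'
from h import *
go(403,-298,12,-0.63)
d=grab("wrist"); print(px(d,501,239,9))
E
```

```text
t: 2.9
ee_pos: [402.4, -295.5, 59.1]
orientation: [-0.842, 1.66, -1.655]
ft_force: [-0.9, -0.6, 0.7]
width: 87.8
pos [ 402.4 -295.5   59.1] jaw -0.632 fingers [-0.002  0.002 -1.   ] q [-0.66  0.51  2.   -0.    0.64 -0.03] w 87.8 F [-0.9 -0.6  0.7] t 2.9
shift [0.16 4.71 0.21]  turn [ 0.003 -0.002 -0.   ] turn [0.    3.14  0.005] turn [0.    3.14  0.005]
[ 501.32372031 -348.82007808    9.        ]
```

```bash
python3 -m jog '[[1,[0.15,3,0.2],[0,0,0]],[1,[0.15,4.7,0.2],[0,0,0]],[1,[0.15,4.7,0.2],[0,0,0]],[0,[0.15,4.7,0.2],[0,0,0]],[0,[0.15,4.7,0.2],[0,0,0]],[0,[0.15,4.7,0.2],[0,0,0]],[0,[0.15,4.7,0.2],[0,0,0]],[0,[0.15,4.7,0.2],[0,0,0]]]'
python3 - <<'E'
from h import *
go(520,-385,90)
E
```

```text
t: 3.75
ee_pos: [403.6, -299.1, 13.4]
orientation: [-0.84, 1.659, -1.658]
ft_force: [1.7, -1.5, 9.7]
width: 51.6
pos [ 403.6 -299.1   13.4] jaw -0.633 fingers [-0.  0. -1.] q [-0.66  0.6   2.    0.    0.55 -0.03] w 51.6 F [ 1.7 -1.5  9.7] t 3.75
shift [ 0.04 -7.66 14.47]  turn [ 0. -0. -0.] turn [0.    3.142 0.   ] turn [0.    3.142 0.   ]
```

```bash
python3 -m jog '[[0,[0,-3,0],[0,0,0]],[0,[0,-6,0],[0,0,0]],[0,[0,-7.5,5],[0,0,0]],[0,[0,-7.5,10],[0,0,0]],[0,[0,-7.5,14.3],[0,0,0]],[0,[0,-7.5,14.3],[0,0,0]],[0,[0,-7.5,14.3],[0,0,0]]]'
python3 - <<'E'
from h import *
go(520,-385,18.5)
d=grab("wrist"); save("w2",d["color"][:,:,::-1]); save("w2c",crop(d,520,-385,70,12,400))
a=grab("scene"); b=grab("side"); save("p5",np.hstack([crop(k,520,-385,70,112,290) for k in (a,b)]))
E
```

```text
t: 4.45
ee_pos: [518.7, -383.6, 87.1]
orientation: [-0.841, 1.66, -1.657]
ft_force: [-1.5, -0.6, -2.7]
width: 51.6
pos [ 518.7 -383.6   87.1] jaw -0.633 fingers [-0.001  0.001 -1.   ] q [-0.66  0.62  1.66  0.    0.87 -0.02] w 51.6 F [-1.5 -0.6 -2.7] t 4.45
shift [0.04 6.86 0.2 ]  turn [ 0.002 -0.    -0.   ] turn [0.000e+00 3.142e+00 3.000e-03] turn [0.000e+00 3.142e+00 3.000e-03]
```

View pics/w2.png

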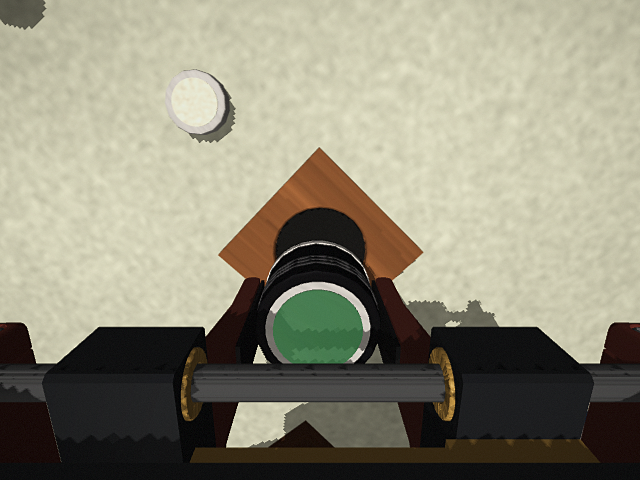

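Run:
```python
from h import *
d=grab("wrist"); l=px(d,218,254,12);r=px(d,423,253,12);print(l,r,(l+r)/2, px(d,319,148,12))
go((l+r)[0]/2,(l+r)[1]/2,30)
```

```text
[ 459.89418405 -343.55075926   12.        ] [ 574.44462691 -426.70836775   12.        ] [ 517.16940548 -385.1295635    12.        ] [ 558.17093708 -327.60667467   12.        ]
pos [ 517.6 -382.7   87.5] jaw -0.633 fingers [-0.002  0.001 -1.   ] q [-0.66  0.62  1.66 -0.    0.87 -0.02] w 51.3 F [ 0.2 -0.  -3.3] t 4.65
shift [0.22 5.75 0.12]  turn [ 0.002 -0.    -0.   ] turn [0.000e+00 3.142e+00 3.000e-03] turn [0.000e+00 3.142e+00 3.000e-03]
```

View pics/p5.png

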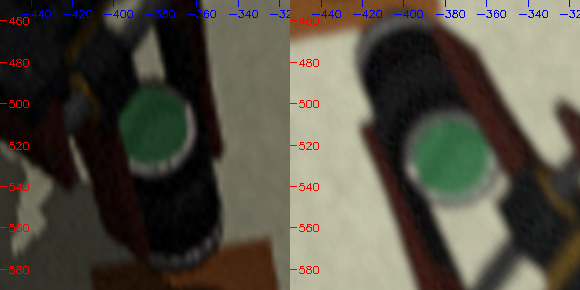

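```bash
python3 -m jog '[[0,[0.15,3,0.25],[0,0,0]],[0,[0.15,5,0.25],[0,0,0]],[0,[0.15,5.7,0.25],[0,0,0]],[0,[0.15,5.7,0.25],[0,0,0]]]'
python3 - <<'E'
from h import *
go(519,-385,19.5)
E
```

```text
t: 5.05
ee_pos: [519.0, -385.6, 30.1]
orientation: [-0.841, 1.661, -1.656]
ft_force: [0.0, 0.2, -2.4]
width: 51.6
pos [ 519.  -385.6   30.1] jaw -0.633 fingers [-0.002  0.002 -1.   ] q [-0.66  0.7   1.67  0.    0.77 -0.02] w 51.6 F [ 0.   0.2 -2.4] t 5.05
shift [-0.05  1.06 -0.04]  turn [ 0.003 -0.    -0.   ] turn [0.    3.142 0.004] turn [0.    3.142 0.004]
```

```bash
python3 -m jog '[[0,[0,0.5,0],[0,0,0]],[0,[0,0.8,0],[0,0,0]],[0,[0,0.9,0],[0,0,0]],[0,[0,0.9,0],[0,0,0]]]'; python3 -c "
from h import *
go(519,-385,19.5)"
```

```text
t: 5.45
ee_pos: [520.3, -386.6, 22.3]
orientation: [-0.84, 1.658, -1.659]
ft_force: [0.2, 0.4, -2.4]
width: 51.5
pos [ 520.3 -386.6   22.3] jaw -0.633 fingers [ 0. -0. -1.] q [-0.66  0.72  1.66 -0.    0.76 -0.02] w 51.5 F [ 0.2  0.4 -2.4] t 5.45
shift [-0.05  0.28 -0.2 ]  turn [-0. -0.  0.] turn [-0.000e+00  3.142e+00 -1.000e-03] turn [-0.000e+00  3.142e+00 -1.000e-03]
```

```bash
python3 -m jog '[[0,[0,0.1,-0.1],[0,0,0]],[0,[0,0.2,-0.1],[0,0,0]],[0,[0,0.2,-0.1],[0,0,0]]]'; python3 -c "
from h import *
go(519,-385,19.5)"
```

```text
t: 5.75
ee_pos: [519.2, -385.8, 19.9]
orientation: [-0.84, 1.658, -1.658]
ft_force: [0.1, 0.1, -3.1]
width: 51.7
pos [ 519.2 -385.8   19.9] jaw -0.633 fingers [-0.  0. -1.] q [-0.66  0.72  1.67 -0.    0.75 -0.02] w 51.7 F [ 0.1  0.1 -3.1] t 5.75
shift [-0.05  0.04 -0.07]  turn [0. 0. 0.] turn [ 0.    -3.142 -0.   ] turn [ 0.    -3.142 -0.   ]
```

```bash
python3 -m jog '[[0,[0,0.05,0],[0,0,0]],[0,[0,0.05,0],[0,0,0]]]'; python3 -m jog '[[0,[0,0.05,0],[0,0,0]],[0,[0,0.05,0],[0,0,0]]]';python3 -m jog '[[0,[0,0.05,0],[0,0,0]],[0,[0,0.05,0],[0,0,0]]]'
```

```text
t: 5.95
ee_pos: [519.4, -385.9, 19.5]
orientation: [-0.84, 1.658, -1.658]
ft_force: [-0.1, 0.5, -3.0]
width: 51.4
t: 6.15
ee_pos: [519.4, -385.9, 19.5]
orientation: [-0.84, 1.658, -1.658]
ft_force: [-1.5, 1.1, 3.6]
width: 51.8
t: 6.35
ee_pos: [519.4, -386.0, 19.5]
orientation: [-0.84, 1.658, -1.658]
ft_force: [-2.3, 3.3, 8.4]
width: 51.5
```

```bash
python3 -m jog '[[0.8,[0,0,0],[0,0,0]],[0.8,[0,0,0],[0,0,0]],[0.8,[0,0,0],[0,0,0]],[0.8,[0,-2,0],[0,0,0]],[0.8,[0,-6,0],[0,0,0]],[0.8,[0,-10,0],[0,0,0]],[0.8,[0,-10,0],[0,0,0]]]'
python3 - <<'E'
from h import *
go(467.5,-131,110,-0.27)
d=grab("wrist"); save("w3",np.hstack([crop(d,520,-385,60,48,350)]))
E
```

```text
t: 7.05
ee_pos: [522.4, -388.2, 124.1]
orientation: [-0.836, 1.649, -1.665]
ft_force: [0.4, 0.5, 0.7]
width: 70.2
pos [ 522.4 -388.2  124.1] jaw -0.633 fingers [ 0.008 -0.006 -1.   ] q [-0.66  0.57  1.64  0.    0.92 -0.02] w 70.2 F [0.4 0.5 0.7] t 7.05
shift [-17.5    1.22 -19.65]  turn [-0.009 -0.363  0.002] turn [-0.003  2.779 -0.013] turn [-0.003  2.779 -0.013]
```

View pics/w3.png

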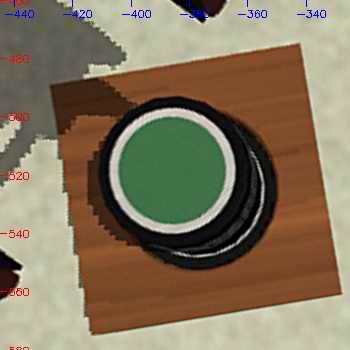

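```bash
python3 -m jog '[[0.85,[-17.5,1,-19.7],[0,-0.363,0]],[0.85,[-17.5,1,-19.7],[0,-0.363,0]],[0.85,[-17.5,1,-19.7],[0,-0.363,0]],[0.85,[-17.5,1,-19.7],[0,-0.363,0]],[0.85,[-17.5,1,-19.7],[0,-0.363,0]],[0.85,[-17.5,1,-19.7],[0,-0.363,0]],[0.85,[-17.5,1,-19.7],[0,-0.363,0]]]'
python3 - <<'E'
from h import *
d=grab("wrist"); save("w4",crop(d,467,-131,50,38,400))
b=grab("side"); save("s4",b["color"][250:420,280:580,::-1].repeat(2,0).repeat(2,1))
go(467.5,-131,50,-0.27)
E
```

```text
t: 7.8
ee_pos: [462.9, -126.6, 107.6]
orientation: [-1.072, 1.405, -1.402]
ft_force: [0.6, 0.3, 1.2]
width: 74.5
pos [ 464.7 -129.   108.2] jaw -0.269 fingers [ 0. -0. -1.] q [-0.3   0.4   2.02 -0.    0.73 -0.03] w 74.7 F [-0.8  0.4  0.6] t 7.9
shift [0.12 5.82 0.32]  turn [-0.     0.001  0.   ] turn [ 0.000e+00 -3.141e+00  1.000e-03] turn [ 0.000e+00 -3.141e+00  1.000e-03]
```

View pics/w4.png

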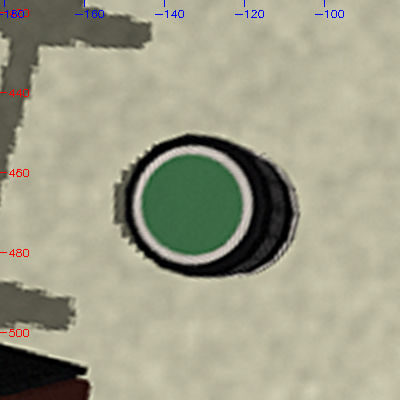

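View pics/s4.png

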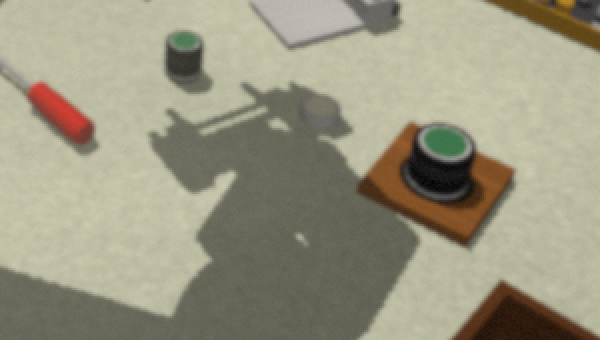

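```bash
python3 -m jog '[[0.85,[0.2,4,0.3],[0,0,0]],[0.85,[0.2,5.8,0.3],[0,0,0]],[0.85,[0.2,5.8,0.3],[0,0,0]]]'; python3 -c "
from h import *
go(467.5,-132,13,-0.27)"
```

```text
t: 8.2
ee_pos: [465.4, -132.3, 48.3]
orientation: [-1.07, 1.41, -1.405]
ft_force: [0.1, 0.4, 0.9]
width: 74.6
pos [ 465.4 -132.3   48.3] jaw -0.272 fingers [-0.004  0.001 -1.   ] q [-0.3   0.51  2.03 -0.    0.6  -0.03] w 74.6 F [0.1 0.4 0.9] t 8.2
shift [-0.08  3.53  0.2 ]  turn [ 0.004 -0.002  0.   ] turn [-0.     3.14   0.006] turn [-0.     3.14   0.006]
```

```bash
python3 -m jog '[[0.85,[0,2,0.1],[0,0,0]],[0.85,[0,3.3,0.1],[0,0,0]],[0.85,[0,3.5,0.1],[0,0,0]],[0,[0,3.5,0.1],[0,0,0]],[0,[0,3.5,0.1],[0,0,0]],[0,[0,3.5,0.1],[0,0,0]],[0,[0,3.5,0.1],[0,0,0]],[0,[0,3.5,0.1],[0,0,0]]]'; python3 -c "
from h import *
go(647.5,157.5,110)"
```

```text
t: 9.0
ee_pos: [467.6, -131.3, 15.9]
orientation: [-1.069, 1.405, -1.406]
ft_force: [0.5, -1.3, 0.1]
width: 37.9
pos [ 467.6 -131.3   15.9] jaw -0.27 fingers [ 0.001 -0.    -1.   ] q [-0.3   0.58  2.03 -0.    0.53 -0.03] w 37.9 F [ 0.5 -1.3  0.1] t 9.0
shift [-32.63  -9.41   9.65]  turn [-0.001 -0.     0.   ] turn [-0.000e+00  3.142e+00 -1.000e-03] turn [-0.000e+00  3.142e+00 -1.000e-03]
```

```bash
python3 -m jog '[[0,[0,0,0],[0,0,0]],[0,[0,0,0],[0,0,0]],[0,[0,-4,0],[0,0,0]],[0,[0,-8,0],[0,0,0]],[0,[0,-12,0],[0,0,0]],[0,[0,-12,0],[0,0,0]]]'; python3 -c "
from h import *
go(647.5,157.5,125,0.24)"
```

```text
t: 9.6
ee_pos: [470.3, -132.1, 139.8]
orientation: [-1.064, 1.398, -1.41]
ft_force: [0.0, -0.4, -1.7]
width: 35.0
pos [ 470.3 -132.1  139.8] jaw -0.27 fingers [ 0.008 -0.002 -1.   ] q [-0.3   0.35  1.99  0.    0.79 -0.03] w 35.0 F [ 0.  -0.4 -1.7] t 9.6
shift [-32.64   1.55   9.34]  turn [-0.008 -0.51   0.002] turn [-0.003  2.632 -0.011] turn [-0.003  2.632 -0.011]
```

```bash
python3 -m jog '[[0,[-32.6,1,9.3],[0,-0.51,0]],[0,[-32.6,1,9.3],[0,-0.51,0]],[0,[-32.6,1,9.3],[0,-0.51,0]],[0,[-32.6,1,9.3],[0,-0.51,0]],[0,[-32.6,1,9.3],[0,-0.51,0]],[0,[-32.6,1,9.3],[0,-0.51,0]],[0,[-32.6,1,9.3],[0,-0.51,0]],[0,[-32.6,1,9.3],[0,-0.51,0]]]'
python3 - <<'E'
from h import *
go(647.5,157.5,60,0.24)
d=grab("wrist"); save("w5",d["color"][:,:,::-1])
E
```

```text
t: 10.4
ee_pos: [645.4, 162.4, 123.9]
orientation: [-1.314, 1.027, -1.028]
ft_force: [-0.2, -0.5, -1.0]
width: 35.7
pos [645.4 162.4 123.9] jaw 0.244 fingers [ 0.001  0.001 -1.   ] q [ 0.23  0.6   1.6   0.    0.95 -0.02] w 35.7 F [-0.2 -0.5 -1. ] t 10.4
shift [0.52 6.39 0.08]  turn [-0.001  0.004 -0.001] turn [-1.000e-03 -3.138e+00  2.000e-03] turn [-1.000e-03 -3.138e+00  2.000e-03]
```

View pics/w5.png

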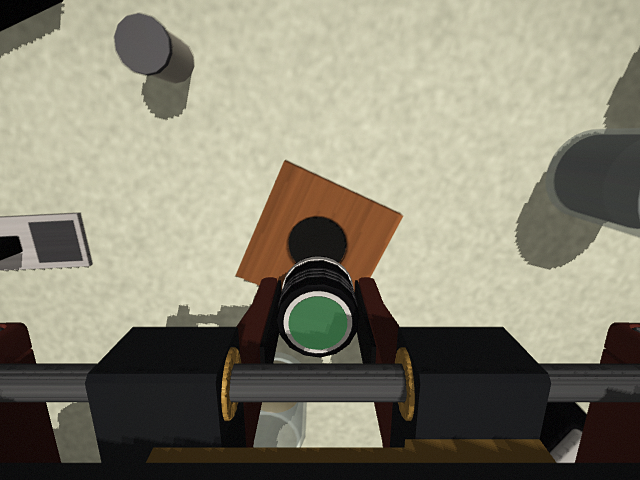

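Run:
```python
from h import *
d=grab("wrist"); l=px(d,236,277,12);r=px(d,402,213,12);print(l,r,(l+r)/2)
go(647.5,157.5,60,0.24)
```

```text
[587.05509965 111.01342423  12.        ] [701.7725034 193.9318331  12.       ] [644.41380152 152.47262866  12.        ]
pos [642.8 158.5 123.6] jaw 0.242 fingers [-0.003 -0.001 -1.   ] q [ 0.22  0.59  1.6  -0.    0.95 -0.02] w 35.7 F [ 0.1 -0.2 -1.6] t 10.5
shift [0.21 6.36 0.45]  turn [0.003 0.002 0.   ] turn [ 0.    -3.14  -0.004] turn [ 0.    -3.14  -0.004]
```

```bash
python3 -m jog '[[0,[0.2,3,0.4],[0,0,0]],[0,[0.2,6,0.4],[0,0,0]],[0,[0.2,6.4,0.4],[0,0,0]],[0,[0.2,6.4,0.4],[0,0,0]]]'
python3 - <<'E'
from h import *
go(647.3,157,30,0.24)
d=grab("wrist"); save("w6",d["color"][120:420,150:500,::-1].repeat(2,0).repeat(2,1))
E
```

```text
t: 10.9
ee_pos: [646.8, 155.7, 60.4]
orientation: [-1.315, 1.034, -1.03]
ft_force: [0.6, 0.2, -1.0]
width: 35.7
pos [646.8 155.7  60.4] jaw 0.239 fingers [-0.003 -0.001 -1.   ] q [ 0.22  0.68  1.61 -0.    0.85 -0.02] w 35.7 F [ 0.6  0.2 -1. ] t 10.9
shift [-0.12  3.04  0.09]  turn [ 0.003 -0.001  0.   ] turn [-0.     3.14   0.005] turn [-0.     3.14   0.005]
```

View pics/w6.png

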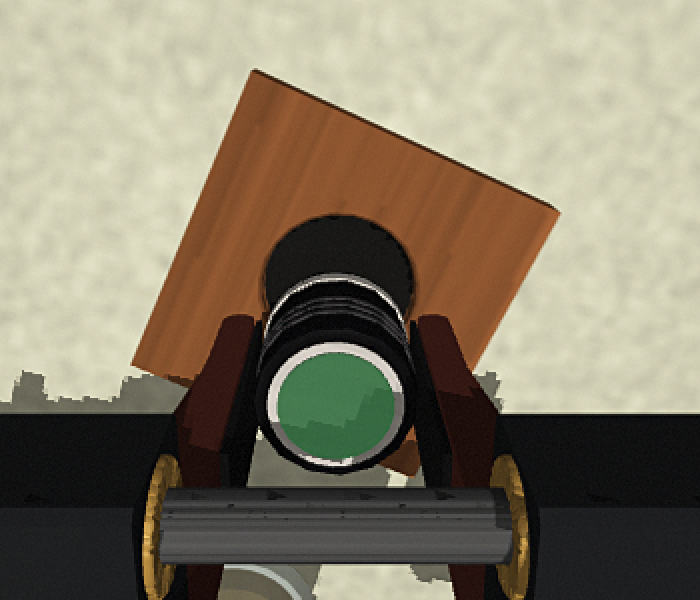

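Run:
```python
from h import *
d=grab("wrist"); l=px(d,216.5,302,12);r=px(d,429,225,12);print(l,r,(l+r)/2)
go(647.3,157,25,0.24)
```

```text
[590.63453093 115.22335491  12.        ] [706.98461847 195.8302407   12.        ] [648.8095747  155.52679781  12.        ]
pos [648.7 156.5  62.6] jaw 0.239 fingers [ 0.001  0.    -1.   ] q [ 0.22  0.68  1.61 -0.    0.85 -0.02] w 35.5 F [-0.7 -0.5 -1.2] t 11.0
shift [-0.08  3.76 -0.13]  turn [-0.001 -0.001  0.   ] turn [-0.000e+00  3.141e+00 -2.000e-03] turn [-0.000e+00  3.141e+00 -2.000e-03]
```

```bash
python3 -m jog '[[0,[0,2,-0.1],[0,0,0]],[0,[0,3.4,-0.1],[0,0,0]],[0,[0,3.7,-0.1],[0,0,0]],[0,[0,3.7,-0.1],[0,0,0]],[0,[0,3.7,-0.1],[0,0,0]]]'; python3 -m jog '[[0,[0,0.15,0],[0,0,0]],[0,[0,0.15,0],[0,0,0]]]'
```

```text
t: 11.5
ee_pos: [647.9, 157.0, 25.2]
orientation: [-1.312, 1.03, -1.031]
ft_force: [0.2, 0.4, -0.9]
width: 35.4
t: 11.7
ee_pos: [647.5, 157.0, 23.4]
orientation: [-1.313, 1.03, -1.031]
ft_force: [0.0, 0.2, -0.9]
width: 35.4
```

```bash
for i in 1 2 3; do python3 -m jog '[[0,[0,0.05,0],[0,0,0]],[0,[0,0.05,0],[0,0,0]]]' | egrep 'pos|force'; done
```

```text
ee_pos: [647.4, 156.9, 22.6]
ft_force: [-0.7, -0.3, -0.7]
ee_pos: [647.3, 156.9, 22.0]
ft_force: [0.3, -0.1, -0.0]
ee_pos: [647.3, 156.9, 21.9]
ft_force: [-1.4, -0.7, 3.6]
```

```bash
python3 -m jog '[[0.65,[0,0,0],[0,0,0]],[0.65,[0,0,0],[0,0,0]],[0.65,[0,0,0],[0,0,0]],[0.65,[0,-2,0],[0,0,0]],[0.65,[0,-6,0],[0,0,0]],[0.65,[0,-11,0],[0,0,0]],[0.65,[0,-13,0],[0,0,0]],[0.65,[0,-13,0],[0,0,0]]]'
python3 - <<'E'
from h import *
go(404,272,160,0.62)
d=grab("wrist"); save("w7",np.hstack([crop(d,648,157,60,44,350)]))
E
```

```text
t: 13.1
ee_pos: [649.8, 157.5, 155.6]
orientation: [-1.307, 1.026, -1.034]
ft_force: [-0.6, 0.6, -0.2]
width: 57.1
pos [649.8 157.5 155.6] jaw 0.24 fingers [ 0.007  0.002 -1.   ] q [ 0.22  0.56  1.58  0.    1.   -0.02] w 57.1 F [-0.6  0.6 -0.2] t 13.1
shift [-16.97  -0.59 -21.15]  turn [-0.007 -0.38   0.002] turn [-2.000e-03  2.762e+00 -1.000e-02] turn [-2.000e-03  2.762e+00 -1.000e-02]
```

View pics/w7.png

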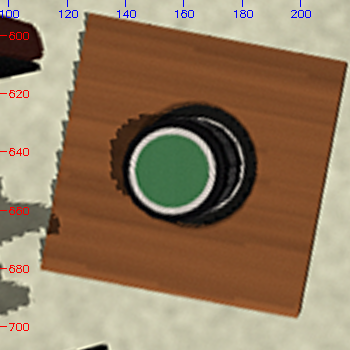

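Small lens stands in its recess. On to the finder.

```bash
python3 -m jog '[[1,[-17,-0.6,-21.2],[0,-0.38,0]],[1,[-17,-0.6,-21.2],[0,-0.38,0]],[1,[-17,-0.6,-21.2],[0,-0.38,0]],[1,[-17,-0.6,-21.2],[0,-0.38,0]],[1,[-17,-0.6,-21.2],[0,-0.38,0]],[1,[-17,-0.6,-21.2],[0,-0.38,0]],[1,[-17,-0.6,-21.2],[0,-0.38,0]],[1,[-17,-0.6,-21.2],[0,-0.38,0]]]'
python3 - <<'E'
from h import *
go(404,272,50,0.62)
d=grab("wrist"); save("w8",d["color"][:,:,::-1]);save("w8c",crop(d,404,272,50,36,400))
E
```

```text
t: 13.95
ee_pos: [400.7, 271.5, 156.5]
orientation: [-1.442, 0.741, -0.74]
ft_force: [1.3, 1.1, 0.4]
width: 87.8
pos [400.7 271.5 156.5] jaw 0.621 fingers [-0.001 -0.001 -1.   ] q [ 0.57  0.32  1.99 -0.    0.84 -0.05] w 87.8 F [1.3 1.1 0.4] t 13.95
shift [ 0.15 10.65  0.31]  turn [0.001 0.001 0.   ] turn [ 0.00e+00 -3.14e+00 -2.00e-03] turn [ 0.00e+00 -3.14e+00 -2.00e-03]
```

View pics/w8.png

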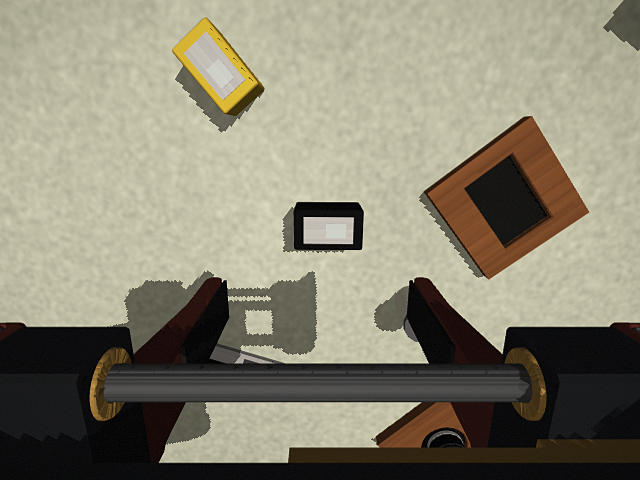

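View pics/w8c.png

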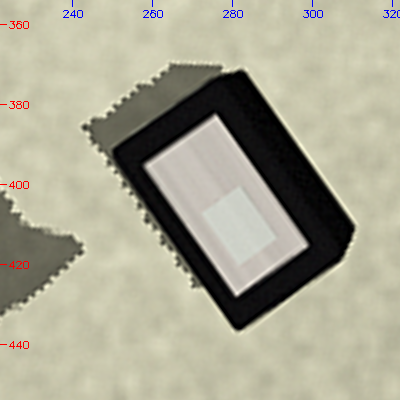

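Run:
```python
from h import *
go(405.5,279,60,0.62)
```

```text
pos [401.5 271.4 156.7] jaw 0.62 fingers [-0.001 -0.001 -1.   ] q [ 0.57  0.32  1.98 -0.    0.84 -0.05] w 87.6 F [ 0.7 -0.1  0.2] t 14.0
shift [-0.39  9.67  0.78]  turn [0.001 0.    0.   ] turn [ 0.000e+00 -3.141e+00 -1.000e-03] turn [ 0.000e+00 -3.141e+00 -1.000e-03]
```

```bash
python3 -m jog '[[1,[-0.4,4,0.8],[0,0,0]],[1,[-0.4,8,0.8],[0,0,0]],[1,[-0.4,9.7,0.8],[0,0,0]],[1,[-0.4,9.7,0.8],[0,0,0]]]';  python3 - <<'E'
from h import *
go(405.5,279,13,0.62)
d=grab("wrist"); save("w9",d["color"][120:420,150:500,::-1].repeat(2,0).repeat(2,1))
E
```

```text
t: 14.4
ee_pos: [404.6, 277.8, 57.6]
orientation: [-1.445, 0.746, -0.741]
ft_force: [-0.4, 0.6, -0.1]
width: 87.3
pos [404.6 277.8  57.6] jaw 0.618 fingers [-0.005 -0.003 -1.   ] q [ 0.58  0.5   2.01 -0.    0.63 -0.04] w 87.3 F [-0.4  0.6 -0.1] t 14.4
shift [-0.05  4.46  0.16]  turn [ 0.005 -0.002 -0.   ] turn [0.    3.14  0.009] turn [0.    3.14  0.009]
```

View pics/w9.png

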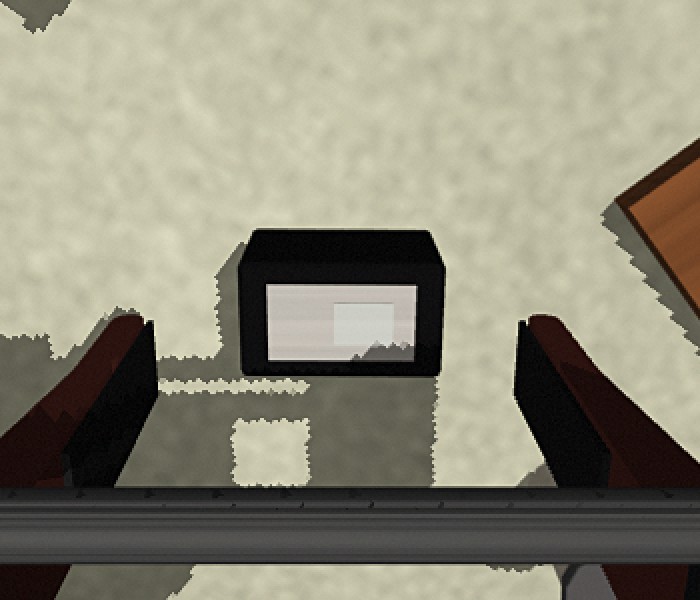

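Run:
```python
from h import *
d=grab("wrist"); p=px(d,320.5,281,36);print(p)
go(p[0],p[1],13,0.62)
```

```text
[406.7074761  278.77497611  36.        ]
pos [406.1 279.1  60.2] jaw 0.619 fingers [-0.001 -0.    -1.   ] q [ 0.58  0.5   2.01 -0.    0.63 -0.04] w 87.2 F [-0.   0.2  0.8] t 14.5
shift [0.06 4.72 0.04]  turn [ 0.001 -0.001  0.   ] turn [-0.00e+00  3.14e+00  1.00e-03] turn [-0.00e+00  3.14e+00  1.00e-03]
```

```bash
python3 -m jog '[[1,[0,3,0],[0,0,0]],[1,[0,4.5,0],[0,0,0]],[1,[0,4.5,0],[0,0,0]],[0,[0,4.5,0],[0,0,0]],[0,[0,4.5,0],[0,0,0]],[0,[0,4.5,0],[0,0,0]],[0,[0,4.5,0],[0,0,0]],[0,[0,4.5,0],[0,0,0]]]'; python3 -m jog '[[0,[0,0,0],[0,0,0]]]'; python3 -c "
from h import *
go(520,385,110)"
```

```text
t: 15.3
ee_pos: [405.5, 279.8, 16.1]
orientation: [-1.44, 0.741, -0.742]
ft_force: [-1.3, -0.3, 6.7]
width: 55.6
t: 15.4
ee_pos: [405.5, 279.8, 16.1]
orientation: [-1.44, 0.741, -0.742]
ft_force: [-0.8, -0.6, 6.9]
width: 55.8
pos [405.5 279.8  16.1] jaw 0.62 fingers [ 0.001  0.001 -1.   ] q [ 0.58  0.58  2.02 -0.    0.54 -0.04] w 55.8 F [-0.8 -0.6  6.9] t 15.4
shift [-1.91 -9.37 15.44]  turn [-0.001 -0.     0.   ] turn [-0.000e+00  3.142e+00 -2.000e-03] turn [-0.000e+00  3.142e+00 -2.000e-03]
```

```bash
python3 -m jog '[[0,[0,-4,0],[0,0,0]],[0,[0,-8,0],[0,0,0]],[0,[-1,-9.4,5],[0,0.875,0]],[0,[-1.9,-9.4,10],[0,0.875,0]],[0,[-1.9,-9.4,15.4],[0,0.875,0]],[0,[-1.9,-9.4,15.4],[0,0.875,0]],[0,[-1.9,-9.4,15.4],[0,0.875,0]],[0,[-1.9,-9.4,15.4],[0,0.875,0]]]'; python3 -m jog '[[0,[0,0,0],[0,0.13,0]],[0,[0,0,0],[0,0.13,0]]]';  python3 - <<'E'
from h import *
go(520,385,60,-0.255)
d=grab("wrist"); save("w10",d["color"][:,:,::-1])
E
```

```text
t: 16.2
ee_pos: [519.4, 384.6, 108.9]
orientation: [-1.075, 1.399, -1.399]
ft_force: [-0.4, 0.4, -0.5]
width: 55.5
t: 16.4
ee_pos: [519.2, 384.3, 109.2]
orientation: [-1.002, 1.488, -1.488]
ft_force: [-0.3, -0.8, -0.7]
width: 56.4
pos [519.2 384.3 109.2] jaw -0.386 fingers [-0.001 -0.    -1.   ] q [0.62 0.59 1.65 0.   0.9  1.  ] w 56.4 F [-0.3 -0.8 -0.7] t 16.4
shift [-0.1   4.92  0.05]  turn [ 0.    -0.131  0.001] turn [-1.00e-03  3.01e+00  1.00e-03] turn [-1.00e-03  3.01e+00  1.00e-03]
```

View pics/w10.png

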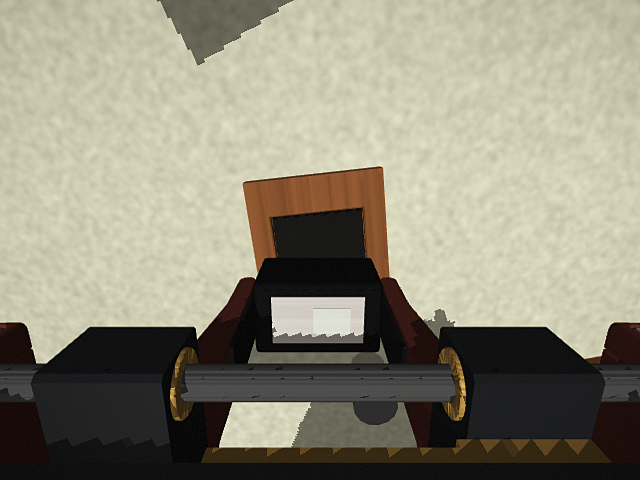

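Run:
```python
from h import *
d=grab("wrist")
A=px(d,244,183,12);B=px(d,383,167,12);print(A,B,np.linalg.norm(B-A),np.arctan2((B-A)[1],(B-A)[0]))
A2=px(d,271,217,12);B2=px(d,362.5,207,12);print(A2,B2,np.linalg.norm(B2-A2),np.arctan2((B2-A2)[1],(B2-A2)[0]))
u=(B-A)/np.linalg.norm(B-A);n=np.array([u[1],-u[0],0]);print((A+B)/2+50*n,(A2+B2)/2+23*n)
```

```text
[486.37970657 444.49749294  12.        ] [582.04587662 418.05754993  12.        ] 99.25264065818519 -0.2696460809132984
[494.15199585 414.62368567  12.        ] [558.87438496 396.55825949  12.        ] 67.19633378989909 -0.27219411170579516
[520.89327544 383.08425957  12.        ] [520.38621297 383.42207212  12.        ]
```

```bash
python3 -m jog '[[0,[0,2,0],[0,-0.118,0]],[0,[0,4.8,0],[0,-0.118,0]],[0,[0,4.8,0],[0,-0.118,0]],[0,[0,4.8,0],[0,-0.118,0]]]';  python3 - <<'E'
from h import *
go(520.5,384,28,-0.268)
d=grab("wrist"); save("w11",d["color"][120:420,150:500,::-1].repeat(2,0).repeat(2,1))
E
```

```text
t: 16.9
ee_pos: [519.2, 384.3, 61.4]
orientation: [-1.073, 1.403, -1.402]
ft_force: [0.3, 1.1, 0.0]
width: 55.7
pos [519.2 384.3  61.4] jaw -0.266 fingers [-0.001 -0.001 -1.   ] q [ 0.62  0.66  1.66 -0.    0.82  0.88] w 55.7 F [0.3 1.1 0. ] t 16.9
shift [-0.01  3.34  0.14]  turn [0.001 0.002 0.001] turn [ 2.000e-03 -3.139e+00 -1.000e-03] turn [ 2.000e-03 -3.139e+00 -1.000e-03]
```

View pics/w11.png

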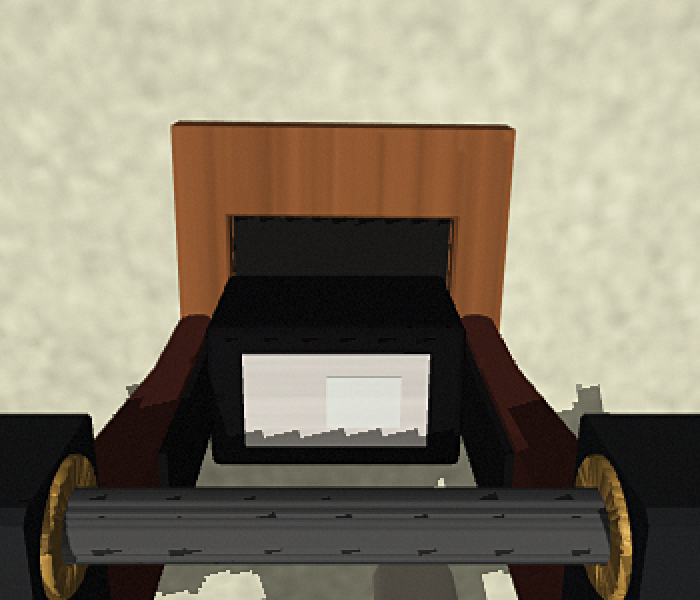

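```bash
python3 - <<'E'
from h import *
d=grab("wrist")
A=px(d,236.5,182,12);B=px(d,407,184,12);u=(B-A)/np.linalg.norm(B-A);n=np.array([u[1],-u[0],0]);print(np.linalg.norm(B-A),np.arctan2(u[1],u[0]),(A+B)/2+50*n)
E
python3 -m jog '[[0,[0,2,0.14],[0,0,0]],[0,[0,3,0.14],[0,0,0]],[0,[0,3.4,0.14],[0,0,0]],[0,[0,3.4,0.14],[0,0,0]]]'
```

```text
99.71153032213945 -0.27871281060740244 [521.14833299 383.97921135  12.        ]
t: 17.4
ee_pos: [520.6, 384.0, 27.4]
orientation: [-1.072, 1.403, -1.403]
ft_force: [-0.1, 0.1, -0.2]
width: 55.8
```

```bash
python3 -m jog '[[0,[0,0.2,0],[0,0,0]],[0,[0,0.4,0],[0,0,0]],[0,[0,0.4,0],[0,0,0]]]'|egrep 'pos|force';for i in 1 2 3; do python3 -m jog '[[0,[0,0.05,0],[0,0,0]],[0,[0,0.05,0],[0,0,0]]]' | egrep 'pos|force'; done
```

```text
ee_pos: [520.9, 384.2, 23.6]
ft_force: [-1.4, -0.3, 0.1]
ee_pos: [520.9, 384.1, 23.1]
ft_force: [-1.1, -0.4, -0.1]
ee_pos: [520.8, 384.1, 22.5]
ft_force: [-0.5, 1.2, -0.7]
ee_pos: [520.9, 384.2, 22.2]
ft_force: [-1.0, -1.3, 1.3]
```

```bash
python3 -m jog '[[0,[0,0.04,0],[0,0,0]],[0,[0,0.04,0],[0,0,0]]]' | egrep 'pos|force'; python3 -m jog '[[0.8,[0,0,0],[0,0,0]],[0.8,[0,0,0],[0,0,0]],[0.8,[0,0,0],[0,0,0]],[0.8,[0,-2,0],[0,0,0]],[0.8,[0,-6,0],[0,0,0]],[0.8,[0,-11,0],[0,0,0]],[0.8,[0,-12,0],[0,0,0]],[0.8,[0,-12,0],[0,0,0]]]'
python3 - <<'E'
from h import *
d=grab("wrist"); save("w12",np.hstack([crop(d,520,384,60,42,350)]))
a=grab("scene"); b=grab("side")
save("p6",np.vstack([np.hstack([crop(d,*l,size=290) for d in (a,b)]) for l in [(428,106,60,5),(650,-160,85,6)]]))
W=pts(a)
for d in (a,b):
  W=pts(d); m=(W[...,2]>55)&(W[...,2]<80)&(abs(W[...,0]-650)<60)&(abs(W[...,1]-25)<60); print(W[m].min(0),W[m].max(0),m.sum())
go(440,110,200,0)
E
```

```text
ee_pos: [520.8, 384.2, 22.2]
ft_force: [-1.5, -1.2, 5.0]
t: 19.3
ee_pos: [522.1, 385.0, 144.0]
orientation: [-1.066, 1.402, -1.402]
ft_force: [-0.2, -0.3, -0.1]
width: 70.3
[612.31583192 -10.67064303  55.34406159] [673.68011345  47.76825092  74.18436799] 320
[610.20963997 -12.93060101  55.06575233] [671.49383721  48.09174896  73.8094594 ] 345
pos [519.8 383.4 139.7] jaw -0.267 fingers [-0.002 -0.002 -1.   ] q [0.62 0.55 1.63 0.   0.96 0.88] w 70.2 F [-0.4 -0.5 -0.3] t 19.45
shift [28.49 -5.96 -0.49]  turn [ 0.002 -0.267  0.002] turn [-0.003  2.875  0.003] turn [-0.003  2.875  0.003]
```

View pics/w12.png

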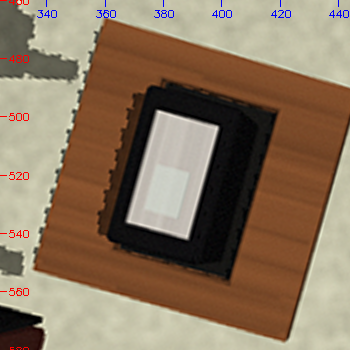

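View pics/p6.png

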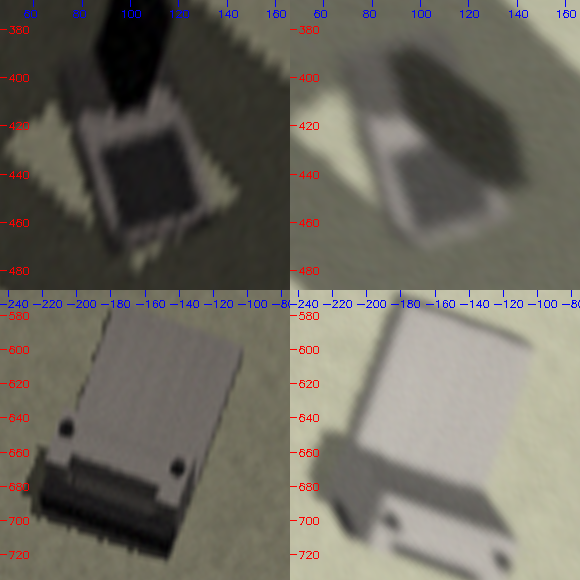

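Run:
```python
from h import *
go(402,93,150,-1.21)
```

```text
pos [519.8 383.4 139.7] jaw -0.267 fingers [-0.002 -0.002 -1.   ] q [0.62 0.55 1.63 0.   0.96 0.88] w 70.2 F [-0.4 -0.5 -0.3] t 19.45
shift [31.12 -0.95 -3.7 ]  turn [0.001 0.943 0.003] turn [ 4.000e-03 -2.199e+00 -1.000e-03] turn [ 4.000e-03 -2.199e+00 -1.000e-03]
```

```bash
python3 -m jog '[[0.8,[31.1,-1,-3.7],[0,0.943,0]],[0.8,[31.1,-1,-3.7],[0,0.943,0]],[0.8,[31.1,-1,-3.7],[0,0.943,0]],[0.8,[31.1,-1,-3.7],[0,0.943,0]],[0.8,[31.1,-1,-3.7],[0,0.943,0]],[0.8,[31.1,-1,-3.7],[0,0.943,0]],[0.8,[31.1,-1,-3.7],[0,0.943,0]],[0.8,[31.1,-1,-3.7],[0,0.943,0]]]'
python3 - <<'E'
from h import *
go(402,93,150,-1.21)
d=grab("wrist"); save("w13",d["color"][:,:,::-1]);save("w13c",crop(d,425,102,60,5,480))
E
```

```text
t: 20.25
ee_pos: [401.6, 92.4, 150.6]
orientation: [-0.37, 2.027, -2.027]
ft_force: [-0.0, 0.8, 0.3]
width: 70.1
pos [401.6  92.4 150.6] jaw -1.213 fingers [-0.003 -0.001 -1.   ] q [0.2  0.23 2.14 0.   0.78 1.41] w 70.1 F [-0.   0.8  0.3] t 20.25
shift [-0.06  0.06 -0.04]  turn [ 0.001 -0.003  0.003] turn [-4.000e-03  3.139e+00  1.000e-03] turn [-4.000e-03  3.139e+00  1.000e-03]
```

View pics/w13.png

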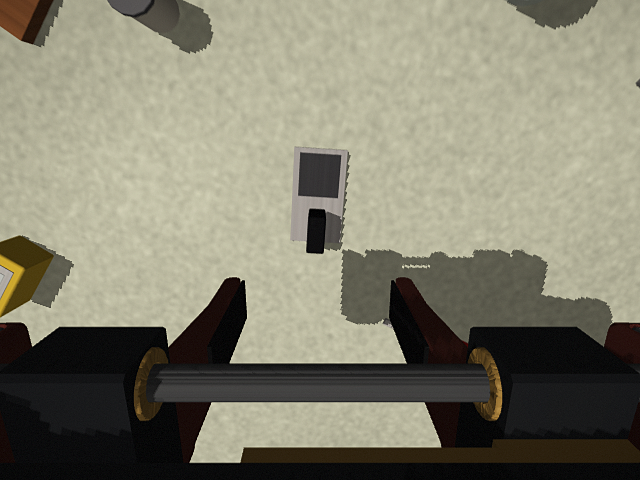

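View pics/w13c.png

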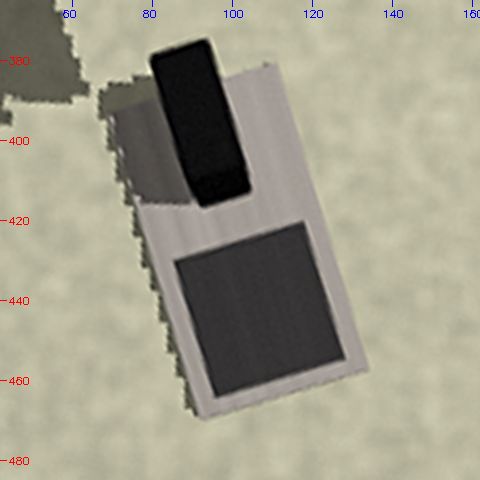

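Run:
```python
from h import *
go(401,94,60,-1.27)
```

```text
pos [403.   93.6 150.9] jaw -1.21 fingers [-0.001 -0.    -1.   ] q [0.2  0.23 2.13 0.   0.78 1.41] w 70.7 F [ 0.5 -0.3  0.1] t 20.3
shift [ 0.16  9.09 -0.1 ]  turn [0.    0.06  0.001] turn [ 2.000e-03 -3.082e+00 -1.000e-03] turn [ 2.000e-03 -3.082e+00 -1.000e-03]
```

```bash
python3 -m jog '[[0.6,[0.1,4,-0.1],[0,0.06,0]],[0.6,[0.1,8,-0.1],[0,0.06,0]],[0.6,[0.1,9,-0.1],[0,0.06,0]],[0.6,[0.1,9,-0.1],[0,0.06,0]]]'
python3 - <<'E'
from h import *
go(401,94,11,-1.27)
d=grab("wrist"); save("w14",d["color"][120:420,150:500,::-1].repeat(2,0).repeat(2,1))
E
```

```text
t: 20.7
ee_pos: [401.1, 95.2, 60.1]
orientation: [-0.319, 2.06, -2.06]
ft_force: [0.4, -0.2, 0.6]
width: 52.6
pos [401.1  95.2  60.1] jaw -1.267 fingers [-0.004 -0.001 -1.   ] q [0.2  0.42 2.18 0.   0.54 1.47] w 52.6 F [ 0.4 -0.2  0.6] t 20.7
shift [0.03 4.91 0.12]  turn [0.    0.003 0.004] turn [ 6.000e-03 -3.139e+00 -1.000e-03] turn [ 6.000e-03 -3.139e+00 -1.000e-03]
```

View pics/w14.png

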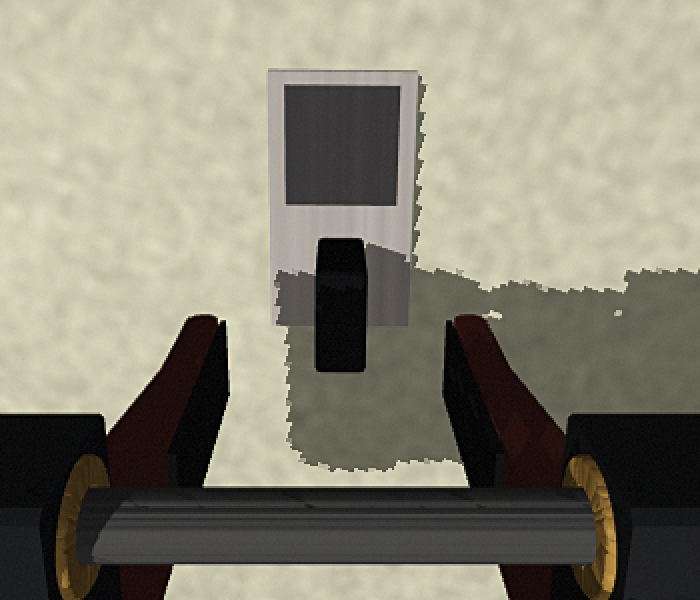

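Run:
```python
from h import *
d=grab("wrist"); p=px(d,320.5,281,39); print(p)
go(p[0],p[1],11,-1.27)
```

```text
[401.68093385  93.7032942   39.        ]
pos [402.6  95.2  62.1] jaw -1.268 fingers [ 0.  0. -1.] q [0.2  0.42 2.18 0.   0.54 1.47] w 52.4 F [ 0.   0.1 -0.2] t 20.8
shift [0.14 5.11 0.12]  turn [-0.     0.002 -0.   ] turn [-1.00e-03 -3.14e+00  0.00e+00] turn [-1.00e-03 -3.14e+00  0.00e+00]
```

```bash
python3 -m jog '[[0.6,[0.1,3,0.1],[0,0,0]],[0.6,[0.1,4.7,0.1],[0,0,0]],[0.6,[0.1,5,0.1],[0,0,0]],[0,[0.1,5,0.1],[0,0,0]],[0,[0.1,5,0.1],[0,0,0]],[0,[0.1,5,0.1],[0,0,0]],[0,[0.1,5,0.1],[0,0,0]],[0,[0.1,5,0.1],[0,0,0]]]';python3 -m jog '[[0,[0,0,0],[0,0,0]],[0,[0,0,0],[0,0,0]]]'; python3 -c "
from h import *
go(600,-145,140,-1.85)"
```

```text
t: 21.6
ee_pos: [401.4, 93.3, 12.0]
orientation: [-0.311, 2.059, -2.059]
ft_force: [1.0, -0.9, -0.9]
width: 16.4
t: 21.8
ee_pos: [401.4, 93.3, 12.0]
orientation: [-0.311, 2.059, -2.059]
ft_force: [-1.0, -0.2, 6.9]
width: 13.7
pos [401.4  93.3  12. ] jaw -1.27 fingers [ 0.001  0.    -1.   ] q [ 0.2   0.54  2.19 -0.    0.41  1.47] w 13.7 F [-1.  -0.2  6.9] t 21.8
shift [-11.92 -12.79  28.64]  turn [ 0.     0.58  -0.001] turn [-1.000e-03 -2.562e+00 -0.000e+00] turn [-1.000e-03 -2.562e+00 -0.000e+00]
```

```bash
python3 -m jog '[[0,[0,-4,0],[0,0,0]],[0,[0,-8,0],[0,0,0]],[0,[-4,-12,8],[0,0.3,0]],[0,[-8,-12.8,16],[0,0.58,0]],[0,[-10,-12.8,22],[0,0.58,0]],[0,[-11.9,-12.8,28.6],[0,0.58,0]],[0,[-11.9,-12.8,28.6],[0,0.58,0]],[0,[-11.9,-12.8,28.6],[0,0.58,0]]]'
python3 - <<'E'
from h import *
go(600,-145,140,-1.85)
d=grab("wrist"); save("w15",d["color"][:,:,::-1]);save("w15c",crop(d,640,-158,85,6,480))
a=grab("scene"); save("sc15",a["color"][180:360,150:450,::-1].repeat(2,0).repeat(2,1))
E
```

```text
t: 22.6
ee_pos: [590.3, -133.6, 138.5]
orientation: [-0.291, -2.072, 2.071]
ft_force: [0.9, 0.9, -1.0]
width: 13.5
pos [ 590.3 -133.6  138.5] jaw -1.85 fingers [-0.  0. -1.] q [-0.24  0.5   1.73  0.    0.91  1.61] w 13.5 F [ 0.9  0.9 -1. ] t 22.6
shift [-1.25 -0.15  0.83]  turn [ 0. -0.  0.] turn [-1.000e-03  3.141e+00  0.000e+00] turn [-1.000e-03  3.141e+00  0.000e+00]
```

View pics/w15.png

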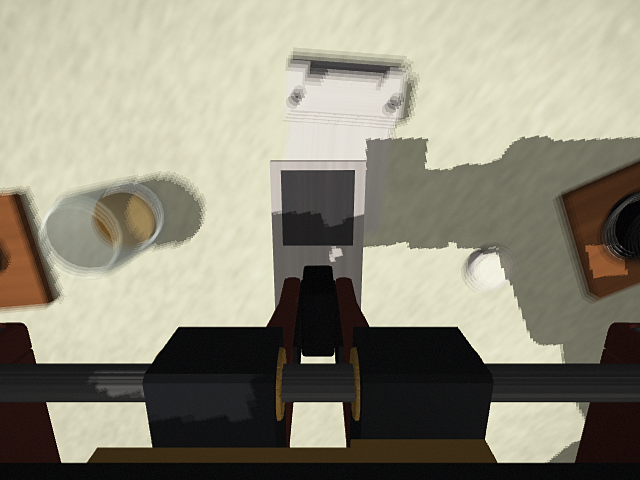

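View pics/w15c.png

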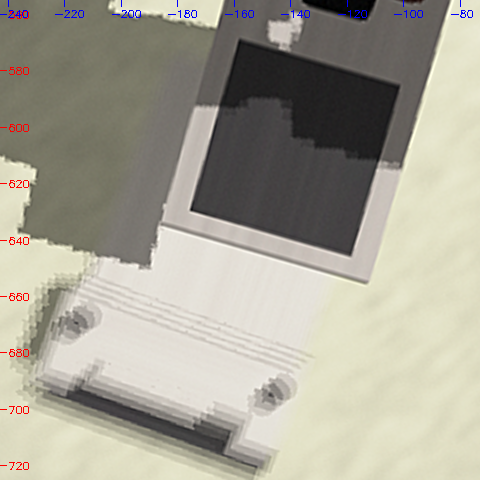

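View pics/sc15.png

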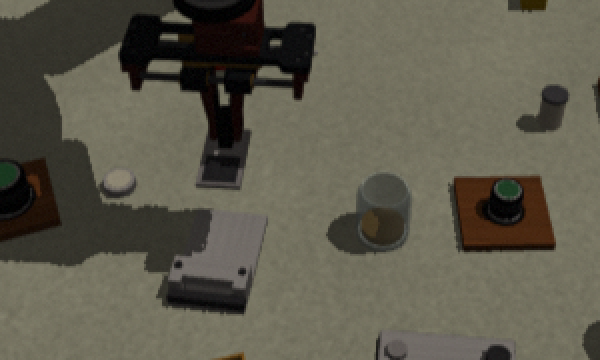

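```bash
python3 -m jog '[[0,[0,0,0],[0,0,0]],[0,[0,0,0],[0,0,0]]]'
python3 - <<'E'
from h import *
d=grab("wrist"); save("w16",d["color"][20:320,150:500,::-1].repeat(2,0).repeat(2,1));save("w16c",crop(d,640,-158,85,31,480))
E
```

```text
t: 22.9
ee_pos: [588.2, -130.9, 137.8]
orientation: [-0.288, -2.071, 2.071]
ft_force: [-0.4, -0.3, -0.9]
width: 13.9
```

View pics/w16.png

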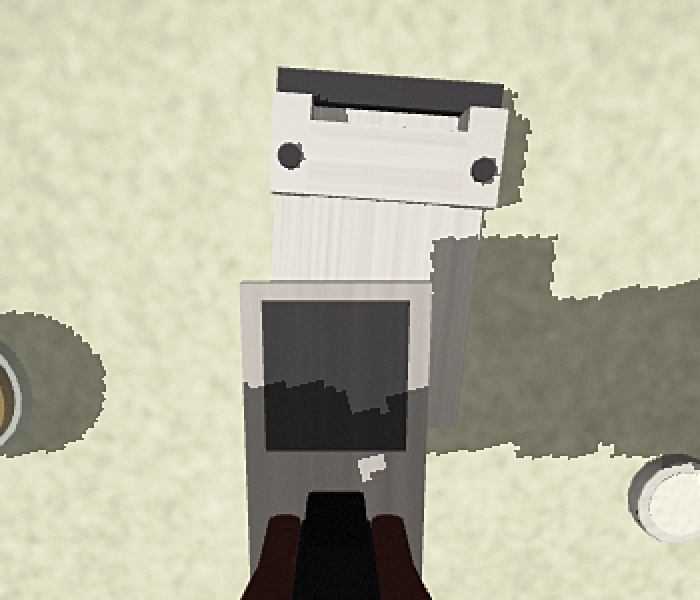

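View pics/w16c.png

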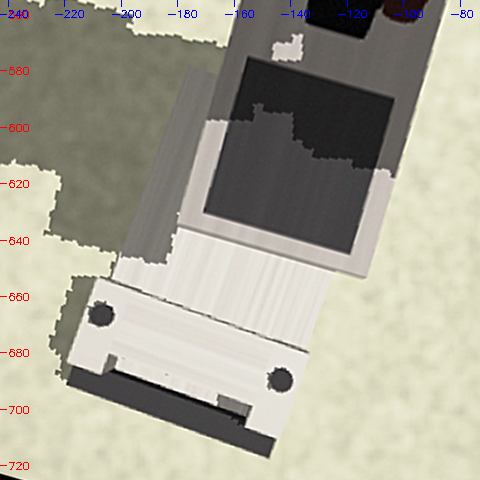

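Run:
```python
from h import *
d=grab("wrist")
f=lambda c,r,z: px(d,150+c/2,20+r/2,z)
for (A,B,z,xl) in [((271,192),(498,208),31,23),((290,155),(484,170),31,35)]:
    a=f(*A,z);b=f(*B,z);v=a-b;th=np.arctan2(-v[0],v[1]);c=(a+b)/2;u=np.array([np.cos(th),np.sin(th)])
    print(a,b,np.linalg.norm(v),th,c[:2]-xl*u)
a=grab("scene")
# bed right edge & screws in scene from p4
o=ctrl.get_obs();print(o["ee_pos"])
save("sc16",crop(a,650,-160,80,31,560))
```

```text
[ 679.90928747 -133.44243318   31.        ] [ 652.65971438 -209.03989079   31.        ] 80.3586636941271 -0.34595939076937166 [ 644.64723812 -163.44187623]
[ 689.69527435 -143.42121762   31.        ] [ 666.36467726 -207.05817625   31.        ] 67.77889984376752 -0.35140386941652324 [ 645.16881168 -163.19212904]
[ 588.79153541 -130.58764862  138.31623901]
```

View pics/sc16.png

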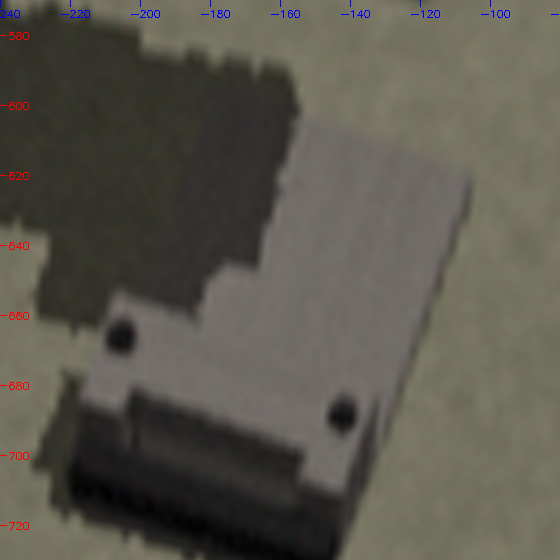

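Run:
```python
from h import *
go(595.8,-145.4,50,-1.916)
```

```text
pos [ 588.8 -130.6  138.3] jaw -1.849 fingers [-0.001  0.    -1.   ] q [-0.24  0.5   1.74  0.    0.91  1.61] w 13.6 F [-0.1  1.   0. ] t 23.05
shift [-1.09  8.83  1.23]  turn [-0.     0.067  0.001] turn [ 2.000e-03 -3.074e+00  0.000e+00] turn [ 2.000e-03 -3.074e+00  0.000e+00]
```

```bash
python3 -m jog '[[0,[-1.1,2,1.2],[0,0.067,0]],[0,[-1.1,5,1.2],[0,0.067,0]],[0,[-1.1,8.8,1.2],[0,0.067,0]],[0,[-1.1,8.8,1.2],[0,0.067,0]],[0,[-1.1,8.8,1.2],[0,0.067,0]]]'
python3 - <<'E'
from h import *
go(595.8,-145.4,24,-1.916)
d=grab("wrist"); save("w17",d["color"][20:320,150:500,::-1].repeat(2,0).repeat(2,1))
b=grab("side"); save("s17",b["color"][180:320,330:530,::-1].repeat(3,0).repeat(3,1))
E
```

```text
t: 23.55
ee_pos: [596.4, -145.6, 50.5]
orientation: [-0.353, -2.033, 2.033]
ft_force: [0.3, -0.7, -0.7]
width: 13.8
pos [ 596.4 -145.6   50.5] jaw -1.916 fingers [-0.002  0.    -1.   ] q [-0.26  0.64  1.74  0.    0.76  1.66] w 13.8 F [ 0.3 -0.7 -0.7] t 23.55
shift [0.06 2.65 0.  ]  turn [-0.    -0.     0.002] turn [-3.000e-03  3.141e+00 -0.000e+00] turn [-3.000e-03  3.141e+00 -0.000e+00]
```

View pics/w17.png

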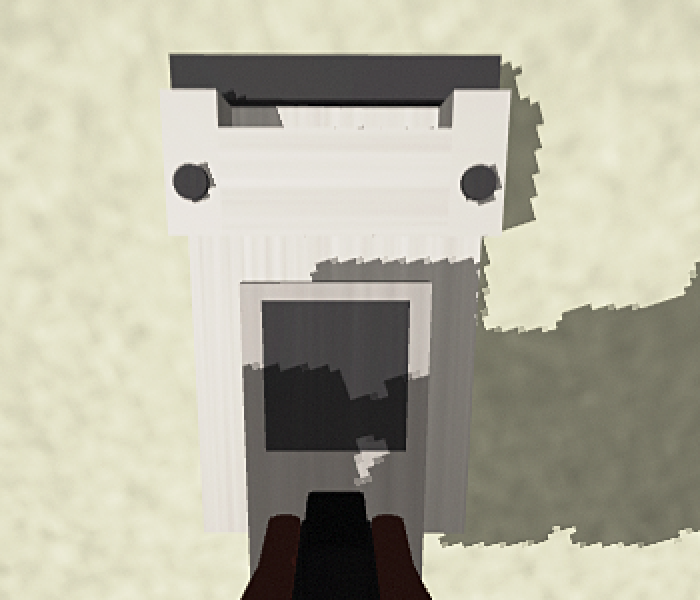

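View pics/s17.png

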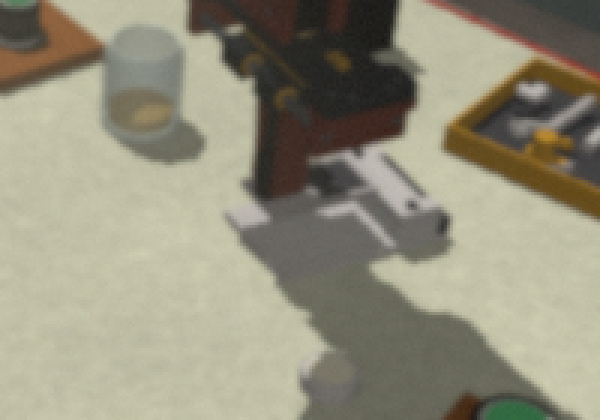

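```bash
python3 -m jog '[[0,[0,1.5,0],[0,0,0]],[0,[0,2.5,0],[0,0,0]],[0,[0,2.9,0],[0,0,0]],[0,[0,2.9,0],[0,0,0]],[0,[0,2.9,0],[0,0,0]]]'; for i in 1 2 3; do python3 -m jog '[[0,[0,0.08,0],[0,0,0]],[0,[0,0.08,0],[0,0,0]]]' | egrep 'pos|force'; done
```

```text
t: 24.15
ee_pos: [596.9, -146.4, 21.3]
orientation: [-0.355, -2.033, 2.033]
ft_force: [-0.0, -0.2, -0.1]
width: 13.7
ee_pos: [597.1, -146.4, 20.9]
ft_force: [0.8, 0.3, -1.2]
ee_pos: [596.9, -146.4, 19.9]
ft_force: [0.3, -0.0, -1.9]
ee_pos: [596.9, -146.3, 19.0]
ft_force: [-0.1, -0.5, -1.0]
```

```bash
python3 -m jog '[[0,[0,0.05,0],[0,0,0]],[0,[-1,0.05,0],[0,0,0]],[0,[-2,0.05,0],[0,0,0]],[0,[-2,0.05,0],[0,0,0]]]'
python3 - <<'E'
from h import *
go(635.3,-159.6,18.3,-1.916)
d=grab("wrist"); save("w18",d["color"][20:320,150:500,::-1].repeat(2,0).repeat(2,1))
E
```

```text
t: 25.15
ee_pos: [618.1, -153.9, 19.0]
orientation: [-0.359, -2.034, 2.035]
ft_force: [-0.2, -0.2, 0.3]
width: 14.4
pos [ 618.1 -153.9   19. ] jaw -1.917 fingers [ 0.003 -0.001 -1.   ] q [-0.26  0.71  1.69 -0.    0.74  1.65] w 14.4 F [-0.2 -0.2  0.3] t 25.15
shift [-1.81  0.07 -0.05]  turn [ 0.    -0.001 -0.003] turn [0.004 3.14  0.   ] turn [0.004 3.14  0.   ]
```

View pics/w18.png

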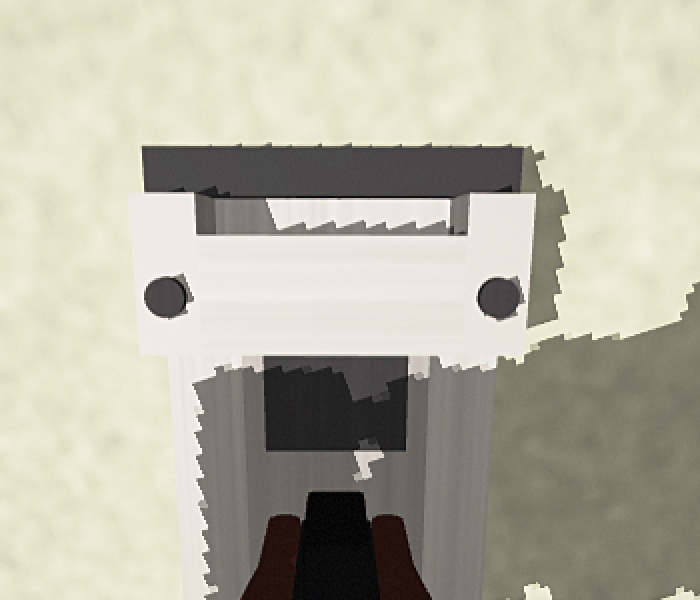

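```bash
python3 -m jog '[[0,[-0.8,0.03,0],[0,0,0]],[0,[-1.4,0.05,0],[0,0,0]],[0,[-1.4,0.05,0],[0,0,0]],[0,[-1.4,0.05,0],[0,0,0]]]'|egrep 'pos|force'; for i in 1 2 3; do python3 -m jog '[[0,[-0.1,0,0],[0,0,0]],[0,[-0.1,0,0],[0,0,0]]]' | egrep 'pos|force'; done
```

```text
ee_pos: [629.3, -158.0, 18.0]
ft_force: [0.7, 0.2, 1.2]
ee_pos: [629.6, -158.1, 18.1]
ft_force: [-1.2, 0.9, 1.6]
ee_pos: [630.8, -158.6, 18.1]
ft_force: [-0.4, -0.1, 0.7]
ee_pos: [631.9, -159.0, 18.1]
ft_force: [-0.5, 0.3, 0.2]
```

```bash
for i in 1 2 3; do python3 -m jog '[[0,[-0.1,0,0],[0,0,0]],[0,[-0.1,0,0],[0,0,0]]]' | egrep 'pos|force'; done
```

```text
ee_pos: [632.9, -159.3, 18.0]
ft_force: [0.0, 0.5, 0.8]
ee_pos: [633.8, -159.6, 18.0]
ft_force: [-0.8, -0.5, 0.4]
ee_pos: [634.8, -160.0, 18.1]
ft_force: [-0.1, -0.6, 1.6]
```

```bash
for i in 1 2 ; do python3 -m jog '[[0,[-0.1,0,0],[0,0,0]],[0,[-0.1,0,0],[0,0,0]]]' | egrep 'pos|force'; done;  python3 - <<'E'
from h import *
d=grab("wrist"); save("w19",d["color"][20:320,150:500,::-1].repeat(2,0).repeat(2,1))
E
```

```text
ee_pos: [635.5, -160.3, 18.0]
ft_force: [-1.1, 0.5, 1.3]
ee_pos: [635.5, -160.3, 18.1]
ft_force: [-4.7, 2.4, 4.7]
```

View pics/w19.png

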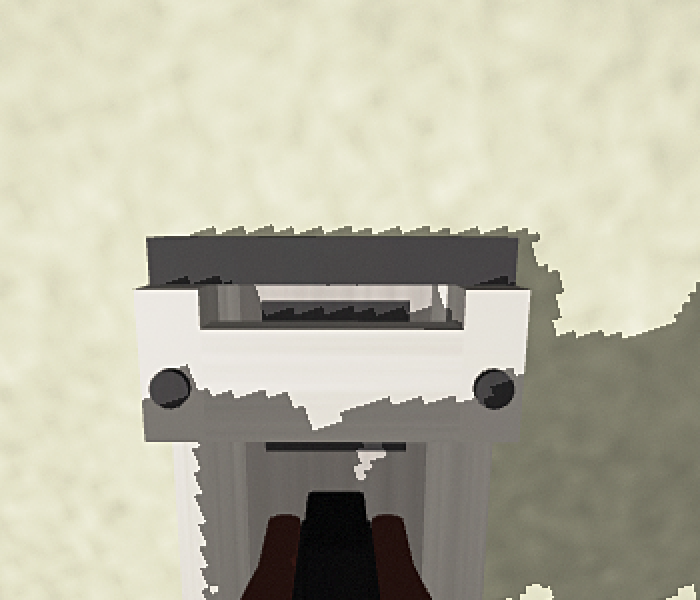

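```bash
python3 -m jog '[[0,[-0.06,0.03,0],[0,0,0]],[0,[-0.06,0.03,0],[0,0,0]]]'; python3 -m jog '[[0.45,[0,0,0],[0,0,0]],[0.45,[0,0,0],[0,0,0]],[0.45,[0,0,0],[0,0,0]],[0.45,[0,0,0],[0,0,0]]]';  python3 - <<'E'
from h import *
d=grab("wrist"); save("w20",d["color"][20:320,150:500,::-1].repeat(2,0).repeat(2,1))
E
```

```text
t: 27.45
ee_pos: [635.6, -160.3, 18.1]
orientation: [-0.352, -2.032, 2.032]
ft_force: [-7.4, 2.8, 8.5]
width: 13.4
t: 27.85
ee_pos: [637.1, -160.9, 17.6]
orientation: [-0.356, -2.033, 2.033]
ft_force: [0.5, 0.0, 0.3]
width: 39.1
```

View pics/w20.png

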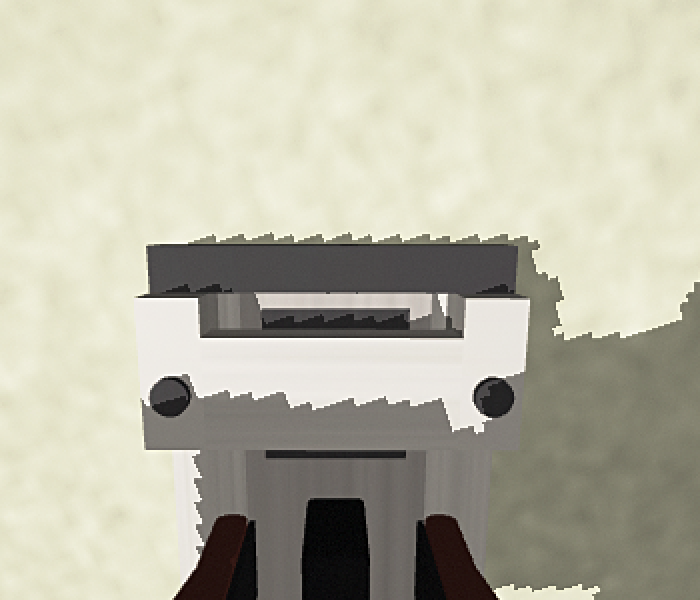

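Tab released, plate at the stop. Retract and check everything.

```bash
python3 -m jog '[[0.45,[0,-2,0],[0,0,0]],[0.45,[0,-5,0],[0,0,0]],[0.45,[0,-9,0],[0,0,0]],[0.45,[2,-14,0],[0,0,0]],[0.45,[6,-18,0],[0,0,0]],[0.45,[11,-20,0],[0,0,0]],[0.45,[14,-20,0],[0,0,0]],[0.45,[14,-20,0],[0,0,0]]]'; python3 -m jog '[[0.45,[3,0,0],[0,0,0]],[0.45,[3,0,0],[0,0,0]],[0.45,[3,0,0],[0,0,0]]]'
python3 - <<'E'
from h import *
d=grab("wrist"); save("w21",d["color"][:,:,::-1])
a=grab("scene"); save("sc21",a["color"][160:340,110:510,::-1].repeat(2,0).repeat(2,1))
b=grab("side"); save("s21",cv2.resize(b["color"][130:380,190:570,::-1],None,fx=2,fy=2)); save("s21k",cv2.resize(b["color"][210:290,390:510,::-1],None,fx=6,fy=6,interpolation=cv2.INTER_CUBIC))
for d in (a,b):
  W=pts(d); m=(W[...,2]>55)&(W[...,2]<80)&(abs(W[...,0]-650)<60)&(abs(W[...,1]-25)<60); print(W[m].min(0),W[m].max(0),m.sum())
E
```

```text
t: 28.7
ee_pos: [501.0, -111.9, 218.6]
orientation: [-0.353, -2.033, 2.033]
ft_force: [0.8, -0.1, 0.5]
width: 39.4
t: 29.0
ee_pos: [477.9, -103.3, 217.9]
orientation: [-0.357, -2.034, 2.034]
ft_force: [-0.3, -0.2, -0.2]
width: 39.4
[613.61760471 -10.57471518  55.07715413] [672.78030162  46.92892164  74.06979316] 327
[611.71745179 -12.38683622  55.05757889] [674.94998944  47.00062992  72.46227948] 352
```

View pics/w21.png

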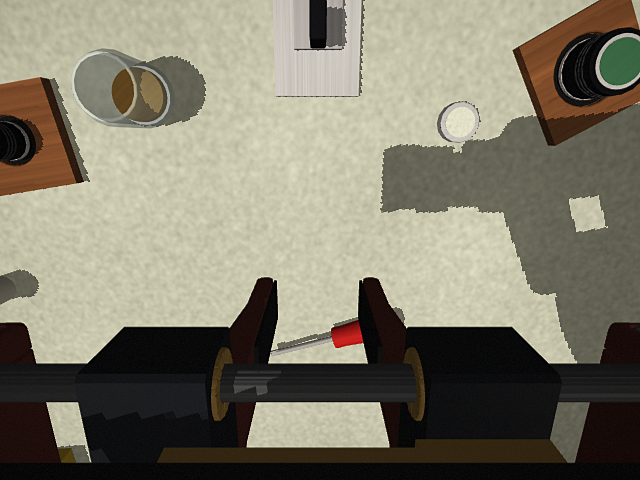

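View pics/sc21.png

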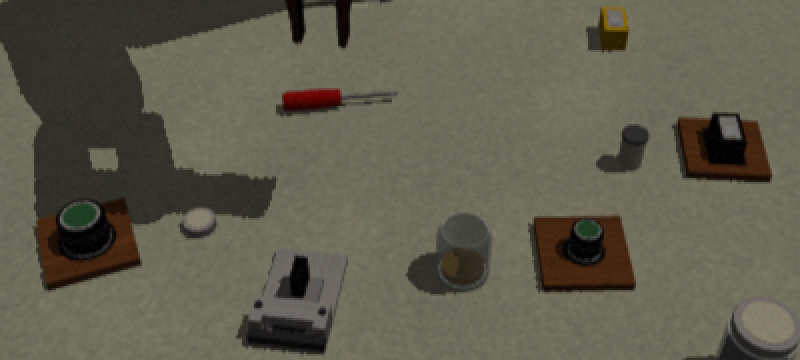

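View pics/s21.png

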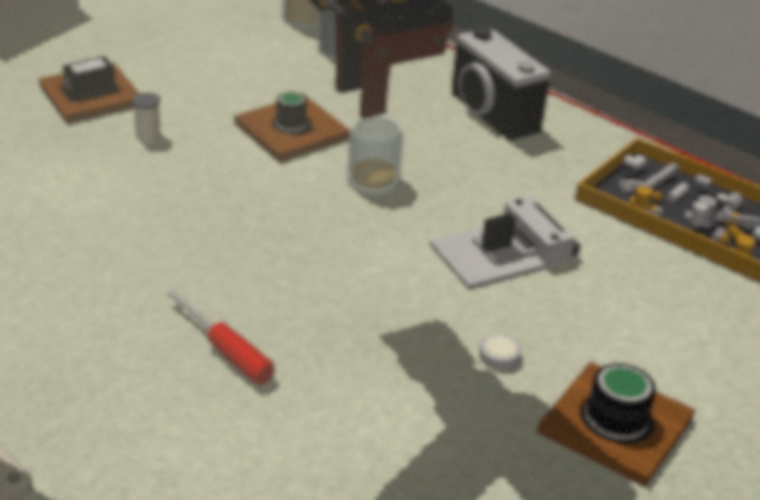

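View pics/s21k.png

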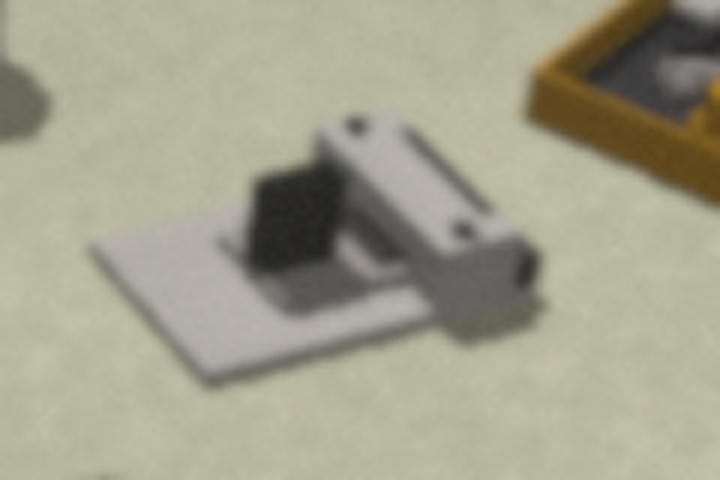

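Run:
```python
from h import *
d=grab("wrist"); print(np.linalg.norm((px(d,319,96.5,6)-px(d,319,49.5,11))[:2]))
ctrl.close_job()
```

```text
39.8862060390796
the job is handed in; nothing more can be done
```

All four parts are in their holders, and the job was handed in at about 29 s. I placed them in the order asked: large lens, small lens, viewfinder block, film plate.

- **Setting down:** I lowered each part until light contact, about 8 N or less at the wrist, and only then released it.
- **Film plate:** I slid it tab trailing under the bar until it met the stop, within about 1 mm of where I expected. The pictures gave 39.9 mm from the bed's front edge to the plate's rear edge, against 40 mm nominal.
- **Final pictures:** Both lenses stand upright in their matching recesses and the viewfinder sits flat in the rectangular one. Depth readings put the jar within about 3 mm of its earlier position, which is reading noise. The yellow look-alike was left alone.
- **Robot:** The gripper is empty and well clear of everything.
- **Slip:** I turned the held viewfinder about 0.13 rad too far while it was in the air. I corrected this before lowering it.

No check failed or disagreed beyond 1–3 mm of measurement scatter.

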